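# Bring the new valve ball to the boot dryer

## Robot

A 7-joint arm with a two-finger parallel gripper is mounted at the origin on the work surface. World frame = base frame: x ahead of the robot, y to its left, z up, the work surface at z = 0. Lengths are in m, angles in rad, forces in N, time in s.
With the tool pointing down it reaches from about 0.425 to 0.875 m from the base axis. Payload 8.4 kg.
Tool frame: the origin (TCP) lies between the finger pads; the fingertips stand 22 mm ahead of it and the grasp point (between the pads) lies 3 mm ahead of it (r.tcp_to_tips is the distance from the TCP to the fingertips, in m); x points along the fingers, z is the direction in which the jaws open and shut, and the axes are right-handed (so a half turn about x gives the same grasp; the last joint's range is limited). The gripper opens to 85 mm and grips with 20 to 120 N. Pads are 22 mm wide; open, the fingers measure 114 mm over their backs; the gripper's body (76 mm by 85 mm) begins 54 mm behind the grasp point. The pads swing forward as they close: fully open they stand 13 mm farther back than shut.
Start: joints at [1.207, 0.333, 0.04, 1.465, -0.013, 1.343, -0.059], TCP at [0.17, -0.627, 0.253] pointing down, gripper open.
Joint ranges: [-2.58, 2.58], [-0.38, 2.09], [-1.3, 1.39], [0.25, 2.4], [-1.5, 4.64], [0.08, 2.09], [-2.65, 2.65]. Speed limits (rad/s): [2.22, 2.22, 2.79, 2.79, 3.14, 3.14, 3.14].

## Interface

Orientations are given as a unit quaternion [x, y, z, w].
In Python, from bench import r gives the robot as it stands. The module is installed in compiled form; this text tells all that it offers.
- The arm moves only by the shell command python3 -m handwheel 'ROWS' [FORCE]. ROWS is JSON, a list of rows, each an object of numbers: "grip": the opening in per cent of the stroke, from 0 (shut) to 100 (fully open); "x", "y", "z": the shift along the tool's x, y, z in mm; "turn": the turn about the tool's x in degrees. A call has 1 to 5 rows; each row is the pose to reach, as a shift and turn from the pose commanded when the call began, along the tool's axes at that moment; what a row does not reach only later rows make up. A row lasts 1/12 s, in which the tool goes at most 41.7 mm and 7.16 degrees, less where a joint would pass 70% of its speed; a pose out of reach is approached as far as the arm can. A call with a gripper value outside its range is refused whole. The fingers move at their own pace and stop on an object; FORCE is the grip in N (left out, the last holds). Time passes only in rows, so rows that repeat a pose let the fingers close. It gives the time, the measured TCP pose, the force and the opening at its end, in the units of the state.
- r.sense(): the state, without advancing time (a new reading comes with each control period).
- r.grab_frame(name): name is "scene" or "top"; returns a dict with "pixels" (420x560x3 uint8, blue, green, red), "depth" (420x560 float32, m along the optical axis (not along the pixel's ray), 0 where there is no reading), "vfov" (degrees; the focal length in pixels is half the picture's height over the tangent of half this angle, whatever the lens; pixels are square), "cx", "cy" (the principal point, pixels), "distortion" ([k1, k2, p1, p2, k3] as OpenCV has them; the pictures are not rectified), "rvec" (rotation vector, rad) and "tvec" (3), from world to camera coordinates, as OpenCV has them. Camera axes: x right, y down, z forward; pixel columns grow to the right and rows downward; lengths in m; the calibration is good to about 2 mm. A picture is of the moment at which its call begins.
- r.finish_job(): hands the job in, once; it reports no verdict.
The state is a dict: "t": time; "q": joint angles; "joint_velocities": joint speeds; "effort": joint torques, N m; "tcp_pos": TCP position; "tool_rot": TCP orientation; "force": force on the tool from outside, world axes, zero at the start; "torque": the same for the moment, N m; "finger_gap": finger opening in m.
Only numpy, scipy, OpenCV 4.12 (cv2) and the standard library are available. Lean on these libraries where they do the work, as an engineer would, in place of code of your own. Each camera call takes 0.05 s, during which the arm holds its last target.

## Task

We are changing the air valve of the boot dryer: put the worn valve bush away in the open drawer of the parts chest, then pick up the steel dish with the new valve ball by its wooden handle and carry it level, with the ball staying in the middle of the dish all the way. Turn it about a quarter turn so that the pouring lip comes in straight from the front of the dryer, and finish while still holding the dish, level and at rest, with the tip of the lip over the open valve throat, not touching the dryer and no more than about 4 cm above the throat, so that I can drop the spring in before the ball. Leave the other things on the shelf where they are.

Things in the scene. Friction and masses are not known exactly. Their poses are not given: they have to be found in the camera images.
- bush_center (a point): worn valve bush of grey plastic, a small flanged tube standing upright on its flange on the shelf among a wax cork and a flat tin (which of the three places varies). Body 33 mm across, 40 mm high in all, foot flange 44 mm across and 6 mm thick; 40 g. Origin at its centre, 20 mm above the underside; z up along the tube
- drawer_front (a point): open top drawer of the plywood parts chest (240 deep, 180 wide, 160 mm high, front towards the robot): point on the drawer's inner floor, 90 mm above the shelf, at the middle of the inner side of its front wall. x runs back into the chest (inner length 195 mm), y across (inner width 138 mm), z up. Walls rise 48 mm above the floor, the front 57 mm; only the front part is clear, see chest_drawer0
- chest_drawer0 (a joint): how far the top drawer is out, in m (0 shut). The clear part of its floor runs from the front wall back over (this value minus 6 mm). It slides at about 1 N; stays where it is
- dish_handle (a point): middle of the beech handle of the steel dish: a flat-sided level bar 92 mm long (along x of the dish), 12 mm wide (y), 16 mm high, its centre 31 mm above the dish's underside and 107 mm behind the dish's middle. Axes as those of dish_mid. The dish weighs about 220 g, most of it under the round part, so the handle needs a firm grip
- dish_mid (a point): middle of the round stainless dish on the shelf, 116 mm across, 18 mm high at the rim: 18 mm above its underside (the ball's centre when in the middle). x points from the handle (x -107 mm) to the pouring lip (tip x +78 mm), z up. The hollow is flat over the middle 20 mm, then rises at 4 degrees (to 60 mm across), 10 degrees (to 96 mm) and 36 degrees to the rim. At the start the lip points to the robot's right (-y, within 20 degrees)
- dish_lip (a point): tip of the dish's pouring lip, a short open spout 28 mm wide: 78 mm ahead of the dish's middle along x, 18 mm above the dish's underside
- dish: the dish as a whole; origin under the middle of the round part, on its underside; axes as dish_mid
- ball_center (a point): centre of the loose valve ball, dark hard plastic over steel, 24 mm across, 40 g, lying in the middle of the dish; it rolls easily
- throat (a point): centre of the dryer's round open valve throat, 60 mm across inside at the mouth, 125 mm above the shelf. x points from the dryer's front (robot's side) to its back, y left, z up. Front face of the base (75 mm high) 75 mm in front of the throat; tubes 105 mm to left and right and 30 mm behind it, with heads up to 0.26 m high; lever 60 mm behind it, up to 0.21 m high
- dryer: boot dryer stand of grey plastic, fixed: base 190 deep, 360 wide and 75 mm high with two tubes, a lever behind and the valve throat in the middle. Origin under the centre of the base; axes as throat, which lies at (-20, 0, 125) mm
- bush: the bush as a whole, origin on its underside
- cork: wooden-backed ski wax cork, a block 100 x 55 x 30 mm; leave it alone. Origin under its centre
- wax_tin: flat round aluminium tin, 72 mm across and 23 mm high; leave it alone. Origin under its centre
- thermometer: thermometer in a hard case, 50 x 170 x 24 mm, lying on the left; leave it alone. Origin under its centre
- mug: stainless steel mug, 80 mm across, 90 mm high; leave it alone. Origin under its centre
- lunch_box: green plastic lunch box, 116 x 166 x 64 mm; leave it alone. Origin under its centre
There are look-alikes about, which are no part of the job. What is shaped like the dish but green or pink is not meant.

How it is judged:
By the outcome, as a careful person would: the job done as asked, in the order asked, and still so for the second after the job is handed in, while the arm keeps its last pose, push and grip.
It also fails if it takes over 61 s, if anything falls off the work surface, if the arm or the gripper's body presses on something with over 40 N, if the wrist force passes 120 N, or if a joint passes its speed limit or range.

## Working session

There is one attempt and no reset: what is moved stays moved. The work goes in short steps, Python scripts to look and compute and a shell command to move; the robot and the scene stay as the last step left them, time stands still between calls to the robot, and variables do not carry over. Pictures are saved under pics/ and viewed, and the job is handed in when it is done.

```bash
mkdir -p pics; ls; cat > h.py <<'E'
import numpy as np, cv2
from bench import r
from scipy.spatial.transform import Rotation as R
def grab(n,save=None):
    f=r.grab_frame(n)
    if save: cv2.imwrite('pics/'+save,f['pixels']); np.savez('pics/'+save+'.npz',**{k:np.array(v) for k,v in f.items()})
    return f
def load(s): return dict(np.load('pics/'+s+'.npz'))
def K(f):
    fl=f['pixels'].shape[0]/2/np.tan(np.radians(float(f['vfov']))/2)
    return np.array([[fl,0,float(f['cx'])],[0,fl,float(f['cy'])],[0,0,1]])
def rays(f,uv):
    uv=np.array(uv,float).reshape(-1,1,2)
    n=cv2.undistortPoints(uv,K(f),np.array(f['distortion'],float)).reshape(-1,2)
    Rm=cv2.Rodrigues(np.array(f['rvec'],float))[0]; t=np.array(f['tvec'],float).reshape(3)
    d=np.c_[n,np.ones(len(n))]@Rm
    c=-Rm.T@t
    return c,d
def atz(f,uv,z):
    c,d=rays(f,uv); return c+d*((z-c[2])/d[:,2])[:,None]
def pt(f,uv):
    c,d=rays(f,uv); uv=np.array(uv).reshape(-1,2).astype(int)
    return c+d*f['depth'][uv[:,1],uv[:,0]][:,None]
def proj(f,P):
    return cv2.projectPoints(np.array(P,float).reshape(-1,1,3),np.array(f['rvec'],float),np.array(f['tvec'],float),K(f),np.array(f['distortion'],float))[0].reshape(-1,2)
def crop(f,x0,y0,x1,y1,s,name):
    cv2.imwrite('pics/'+name,cv2.resize(f['pixels'][y0:y1,x0:x1],None,fx=s,fy=s,interpolation=cv2.INTER_CUBIC))
E
python3 - <<'E'
from h import *
s=r.sense();print(s['t'],s['tcp_pos'],s['tool_rot'],R.from_quat(s['tool_rot']).as_matrix().round(3),s['finger_gap'],r.tcp_to_tips)
for n in('scene','top'):
    f=grab(n,n+'0.png'); print(n,f['vfov'],rays(f,[[280,210]]))
E
```

```text
pics
0.0 [ 0.16998442 -0.62692354  0.25240977] [ 0.42993682  0.56211505 -0.42928754  0.56115347] [[-0.001  0.965  0.262]
 [ 0.002  0.262 -0.965]
 [-1.    -0.    -0.002]] 0.08557448892203545 0.022
scene 57.06011489840478 (array([1.01791683, 0.83283905, 0.77512575]), array([[-0.46936434, -0.66062599, -0.58596607]]))
top 43.466779882030195 (array([0.16125151, 0.07375622, 1.99489805]), array([[ 0.17552827, -0.01142146, -0.98442321]]))
```

View pics/scene0.png

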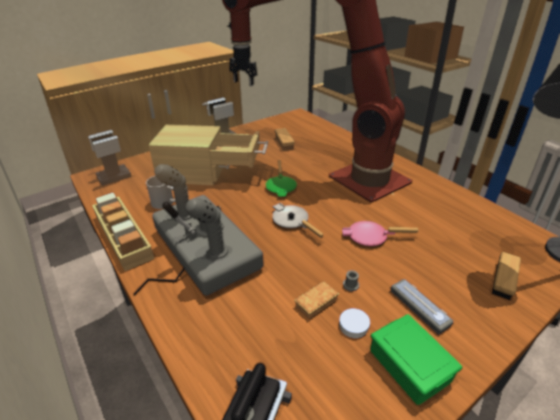

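View pics/top0.png

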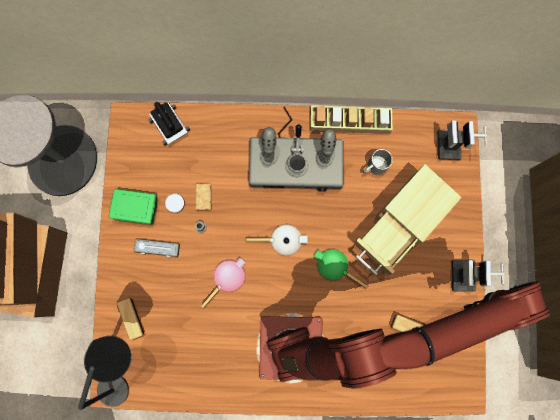

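The top view has +x up and +y to the left. The steel dish with the dark ball is at (287,240), with the pink dish at (230,275) and the green one at (333,264) as look-alikes. The bush is at (200,226), between the cork (204,196), the tin (175,203) and the thermometer (157,247). The drawer is at (385,245) and the throat at (297,163).

```bash
python3 - <<'E'
from h import *
f=load('top0.png'); g=load('scene0.png')
a=cv2.resize(f['pixels'][180:260,160:330],None,fx=4.5,fy=4.5,interpolation=cv2.INTER_CUBIC);cv2.imwrite('pics/a.png',a)
crop(f,235,95,475,275,3.3,'b.png')
crop(g,255,180,375,320,4,'c.png')
E
```

```text
(no output)
```

View pics/a.png

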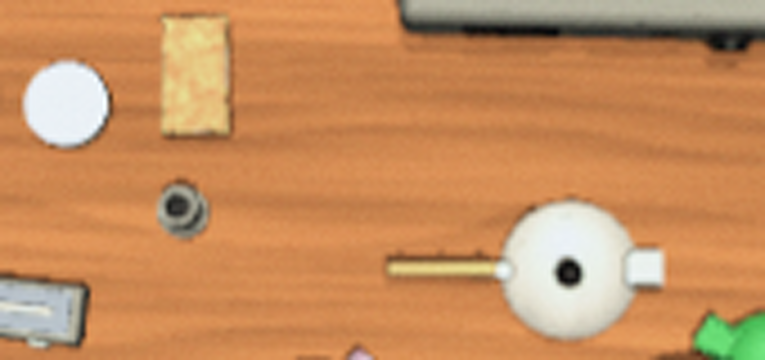

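View pics/b.png

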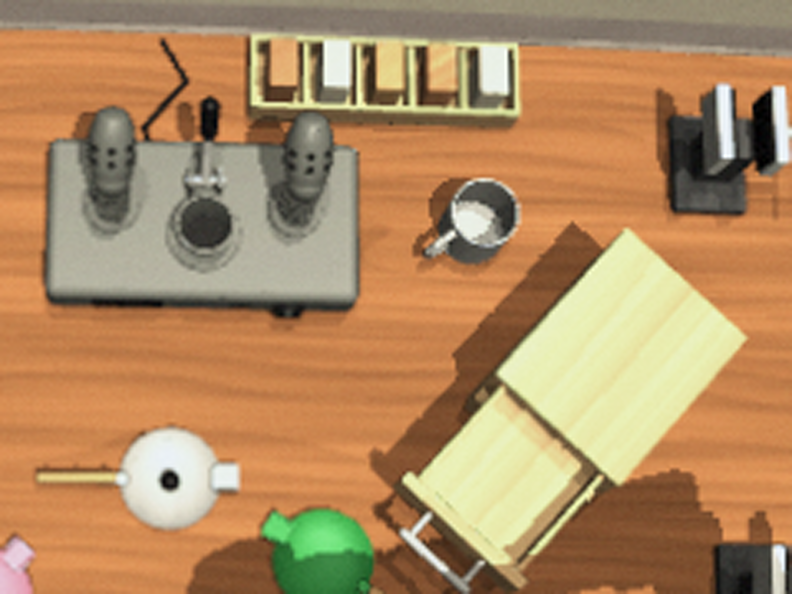

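View pics/c.png

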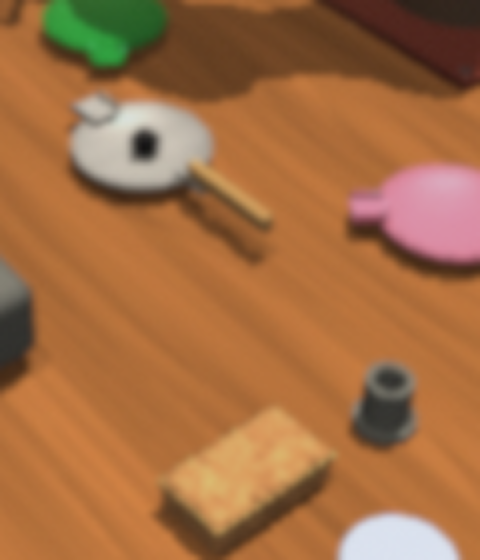

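```bash
python3 - <<'E'
from h import *
np.set_printoptions(precision=4,suppress=True)
f=load('top0.png'); g=load('scene0.png')
A=lambda u,v:(u/4.5+160-.4,v/4.5+180-.4)
B=lambda u,v:(u/3.3+235-.35,v/3.3+95-.35)
C=lambda u,v:(u/4+255-.4,v/4+180-.4)
print('bush top',atz(f,A(178,206),.04),'scene',atz(g,C(390,378),.04))
print('ball',atz(f,A(569,271),.018),'scene',atz(g,C(144,145),.018), pt(f,[286,240]))
print('handle end,neck',atz(f,[A(387,267),A(497,269)],.039))
print('handle scene end',atz(g,[C(268,218),C(195,165)],.039))
print('lip tip',atz(f,A(663,268),.018))
print('rim extremes',atz(f,[A(569,199),A(569,340),A(501,271)],.018))
print('throat',atz(f,B(206,223),.125))
print('base front corners',atz(f,[B(48,300),B(358,302)],.075))
print('chest top',atz(f,[B(627,230),B(747,338),B(610,487),B(497,378)],.16))
print('drawer front top outer/inner L, R',atz(f,[B(402,480),B(413,470),B(525,580),B(517,588)],.147))
print('inner floor front corners',pt(f,[[364,240],[372,246],[380,240],[390,235],[395,245],[400,230]]))
print('handle bar', pt(f,[[370,265]]),pt(f,[[286,232],[300,240],[334,262],[200,222]]))
E
```

```text
bush top [[0.4434 0.3534 0.04  ]] scene [[0.4439 0.3518 0.04  ]]
ball [[0.4    0.0254 0.018 ]] scene [[0.4025 0.0263 0.018 ]] [[0.3983 0.0257 0.0261]]
handle end,neck [[0.3969 0.177  0.039 ]
 [0.3976 0.0857 0.039 ]]
handle scene end [[0.3996 0.1764 0.039 ]
 [0.4031 0.0931 0.039 ]]
lip tip [[ 0.4044 -0.0536  0.018 ]]
rim extremes [[0.4611 0.0267 0.018 ]
 [0.3419 0.0241 0.018 ]
 [0.3985 0.0824 0.018 ]]
throat [[ 0.6744 -0.0065  0.125 ]]
base front corners [[ 0.5933  0.1686  0.075 ]
 [ 0.6004 -0.183   0.075 ]]
chest top [[ 0.6716 -0.4724  0.16  ]
 [ 0.5533 -0.6053  0.16  ]
 [ 0.385  -0.446   0.16  ]
 [ 0.5011 -0.3233  0.16  ]]
drawer front top outer/inner L, R [[ 0.3893 -0.2215  0.147 ]
 [ 0.4004 -0.2334  0.147 ]
 [ 0.2843 -0.3548  0.147 ]
 [ 0.2756 -0.346   0.147 ]]
inner floor front corners [[ 0.3977 -0.2589  0.0873]
 [ 0.3751 -0.2866  0.097 ]
 [ 0.3982 -0.3169  0.0939]
 [ 0.4183 -0.3557  0.0876]
 [ 0.3815 -0.3737  0.089 ]
 [ 0.4372 -0.3926  0.0913]]
handle bar [[ 0.3137 -0.2986 -0.0078]] [[ 0.4318  0.0258  0.0029]
 [ 0.4008 -0.0275  0.0164]
 [ 0.3215 -0.1588  0.0027]
 [ 0.458   0.3524  0.0289]]
```

```bash
python3 - <<'E'
from h import *
f=load('top0.png'); g=load('scene0.png')
crop(f,350,190,430,285,6,'d.png')
crop(g,145,115,305,200,5,'e.png')
E
```

```text
(no output)
```

View pics/d.png

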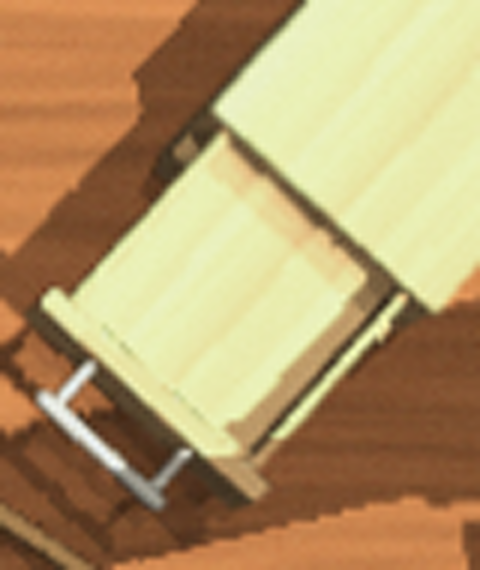

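View pics/e.png

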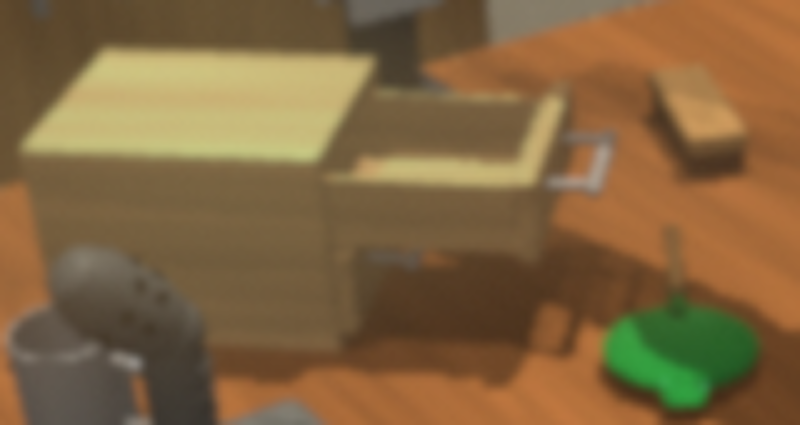

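```bash
cat > to.py <<'E'
import sys
from h import *
# usage: to.py x y z yaw(deg of tool z)   -> tool-frame shift in mm and turn, from the sensed pose
x,y,z,yw=map(float,sys.argv[1:5])
s=r.sense();M=R.from_quat(s['tool_rot']).as_matrix()
d=M.T@(np.array([x,y,z])-s['tcp_pos'])*1000
cy=np.degrees(np.arctan2(M[1,2],M[0,2]))
t=(cy-yw+180)%360-180
print('shift',d.round(1),'dist',np.linalg.norm(d).round(1),'turn',round(t,2),'| yaw',cy.round(2),'tcp',s['tcp_pos'].round(4),'tilt',M[:,0].round(4),'t',round(s['t'],2),'gap',round(s['finger_gap'],4),'F',np.array(s['force']).round(1),'q',np.array(s['q']).round(2))
E
python3 to.py .45 -.35 .25 -10
```

```text
shift [   2.7  342.7 -194. ] dist 393.8 turn -64.83 | yaw -74.83 tcp [ 0.17   -0.627   0.2525] tilt [-5.0e-04  1.4e-03 -1.0e+00] t 0.1 gap 0.0851 F [-0.6  0.1 -0. ] q [ 1.21  0.33  0.04  1.47 -0.01  1.34 -0.06]
```

```bash
python3 -m handwheel '[{"y":30,"z":-17,"turn":-6,"grip":75},{"y":66,"z":-37,"turn":-12,"grip":75},{"y":102,"z":-58,"turn":-19,"grip":75},{"y":138,"z":-78,"turn":-26,"grip":75},{"y":174,"z":-98,"turn":-33,"grip":75}]'; python3 to.py .45 -.35 .25 -10
```

```text
shift [   2.7  342.7 -194. ] dist 393.8 turn -64.83 | yaw -74.83 tcp [ 0.17   -0.627   0.2525] tilt [-5.0e-04  1.4e-03 -1.0e+00] t 0.1 gap 0.0851 F [-0.6  0.1 -0. ] q [ 1.21  0.33  0.04  1.47 -0.01  1.34 -0.06]schema error: expected keys grip, x, y, z, turn
```

```bash
python3 -m handwheel '[{"grip":75,"x":0,"y":30,"z":-17,"turn":-6},{"grip":75,"x":0,"y":66,"z":-37,"turn":-12},{"grip":75,"x":0,"y":102,"z":-58,"turn":-19},{"grip":75,"x":0,"y":138,"z":-78,"turn":-26},{"grip":75,"x":0,"y":174,"z":-98,"turn":-33}]'; echo; python3 to.py .45 -.35 .25 -10
```

```text
t: 0.52
tcp_pos: [0.3133, -0.4855, 0.253]
tool_rot: [0.251, 0.661, -0.25, 0.661]
force: [1.1, -0.8, -0.7]
finger_gap: 0.0642

shift [  3.  192.1  12.6] dist 192.5 turn -31.5 | yaw -41.5 tcp [ 0.3133 -0.4855  0.253 ] tilt [-4.e-04  3.e-04 -1.e+00] t 0.52 gap 0.0642 F [ 1.1 -0.8 -0.7] q [ 1.04  0.19 -0.14  1.64  0.03  1.31  0.17]
```

```bash
python3 -m handwheel '[{"grip":75,"x":0,"y":38,"z":2,"turn":-6},{"grip":75,"x":0,"y":76,"z":5,"turn":-12},{"grip":75,"x":0,"y":114,"z":7,"turn":-18},{"grip":75,"x":0,"y":152,"z":10,"turn":-25},{"grip":75,"x":0,"y":190,"z":12,"turn":-31}]'; echo; python3 to.py .53 0 .25 30
```

```text
t: 0.93
tcp_pos: [0.449, -0.3521, 0.2531]
tool_rot: [0.065, 0.704, -0.065, 0.704]
force: [1.6, 0.0, -1.0]
finger_gap: 0.0642

shift [  3.2 360.9  15.6] dist 361.3 turn -40.48 | yaw -10.48 tcp [ 0.449  -0.3521  0.2531] tilt [-3.e-04  1.e-04 -1.e+00] t 0.93 gap 0.0642 F [ 1.6  0.  -1. ] q [ 0.87  0.19 -0.32  1.65  0.06  1.31  0.35]
```

```bash
python3 -m handwheel '[{"grip":75,"x":0,"y":38,"z":2,"turn":-4},{"grip":75,"x":0,"y":76,"z":3,"turn":-8},{"grip":75,"x":0,"y":114,"z":5,"turn":-12},{"grip":75,"x":0,"y":152,"z":6,"turn":-16},{"grip":75,"x":0,"y":190,"z":8,"turn":-20}]'; echo; python3 to.py .53 0 .25 30
```

```text
t: 1.35
tcp_pos: [0.4914, -0.1667, 0.2531]
tool_rot: [-0.058, 0.705, 0.058, 0.705]
force: [1.2, 0.1, 0.0]
finger_gap: 0.0638

shift [  3.1 158.2  65.2] dist 171.1 turn -20.64 | yaw 9.36 tcp [ 0.4914 -0.1667  0.2531] tilt [-5.e-04 -1.e-04 -1.e+00] t 1.35 gap 0.0638 F [1.2 0.1 0. ] q [ 0.7   0.1  -0.49  1.76  0.05  1.3   0.37]
```

```bash
python3 -m handwheel '[{"grip":75,"x":0,"y":36,"z":14,"turn":-6},{"grip":75,"x":0,"y":72,"z":28,"turn":-12},{"grip":75,"x":0,"y":108,"z":42,"turn":-18},{"grip":75,"x":0,"y":144,"z":56,"turn":-24},{"grip":75,"x":0,"y":178,"z":69,"turn":-30}]'; echo; python3 to.py .443 .353 .15 75
```

```text
t: 1.77
tcp_pos: [0.5312, 0.0204, 0.2533]
tool_rot: [-0.239, 0.666, 0.239, 0.666]
force: [1.4, -0.3, 0.0]
finger_gap: 0.0637

shift [103.3 312.8 143.4] dist 359.3 turn -35.51 | yaw 39.49 tcp [0.5312 0.0204 0.2533] tilt [-0. -0. -1.] t 1.77 gap 0.0637 F [ 1.4 -0.3  0. ] q [ 0.5   0.15 -0.67  1.72  0.09  1.3   0.49]
```

```bash
python3 -m handwheel '[{"grip":75,"x":2,"y":33,"z":15,"turn":-5},{"grip":75,"x":6,"y":66,"z":30,"turn":-10},{"grip":75,"x":10,"y":99,"z":45,"turn":-15},{"grip":75,"x":15,"y":132,"z":60,"turn":-20},{"grip":75,"x":20,"y":165,"z":75,"turn":-25}]'; echo; python3 to.py .443 .353 .15 75
```

```text
t: 2.18
tcp_pos: [0.4844, 0.1949, 0.2331]
tool_rot: [-0.377, 0.598, 0.377, 0.598]
force: [1.2, 0.4, 0.1]
finger_gap: 0.0642

shift [ 83.  105.6 124.7] dist 183.3 turn -10.6 | yaw 64.4 tcp [0.4844 0.1949 0.2331] tilt [ 1.e-04 -3.e-04 -1.e+00] t 2.18 gap 0.0642 F [1.2 0.4 0.1] q [ 0.31  0.17 -0.84  1.77  0.13  1.27  0.55]
```

```bash
python3 -m handwheel '[{"grip":75,"x":16,"y":21,"z":25,"turn":-2},{"grip":75,"x":32,"y":42,"z":50,"turn":-4},{"grip":75,"x":48,"y":63,"z":75,"turn":-6},{"grip":75,"x":66,"y":85,"z":100,"turn":-8},{"grip":75,"x":83,"y":105.6,"z":124.7,"turn":-10}]'; echo; python3 to.py .443 .353 .031 75
python3 - <<'E'
from h import *
f=grab('top','top1.png');crop(f,150,170,310,270,5,'f.png')
g=grab('scene','scene1.png');crop(g,270,200,430,320,5,'g.png')
E
```

```text
t: 2.6
tcp_pos: [0.4437, 0.353, 0.1493]
tool_rot: [-0.427, 0.564, 0.427, 0.564]
force: [0.3, -0.9, -0.1]
finger_gap: 0.0641

shift [118.3   0.7  -0.2] dist 118.3 turn -0.75 | yaw 74.25 tcp [0.4437 0.353  0.1493] tilt [-2.e-04 -2.e-04 -1.e+00] t 2.6 gap 0.0641 F [ 0.3 -0.9 -0.1] q [-0.    0.38 -0.9   1.76  0.32  1.16  0.29]
```

View pics/g.png

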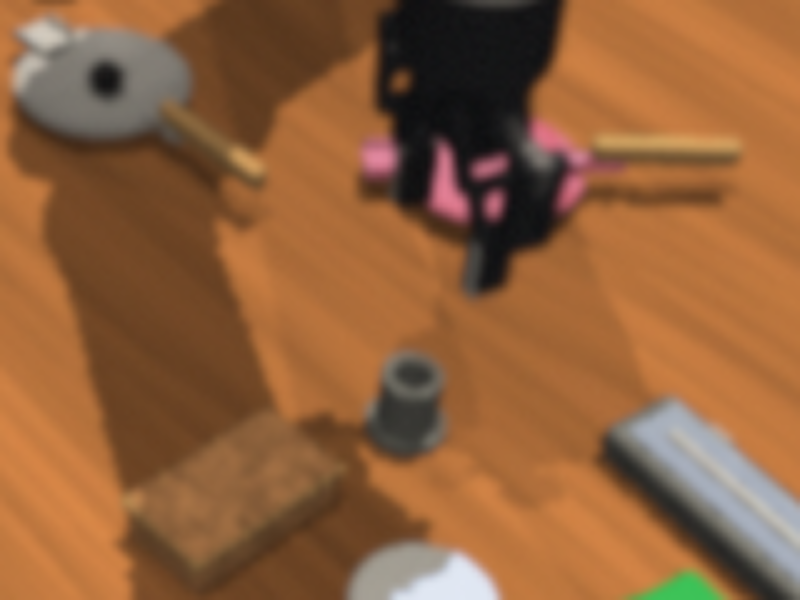

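View pics/f.png

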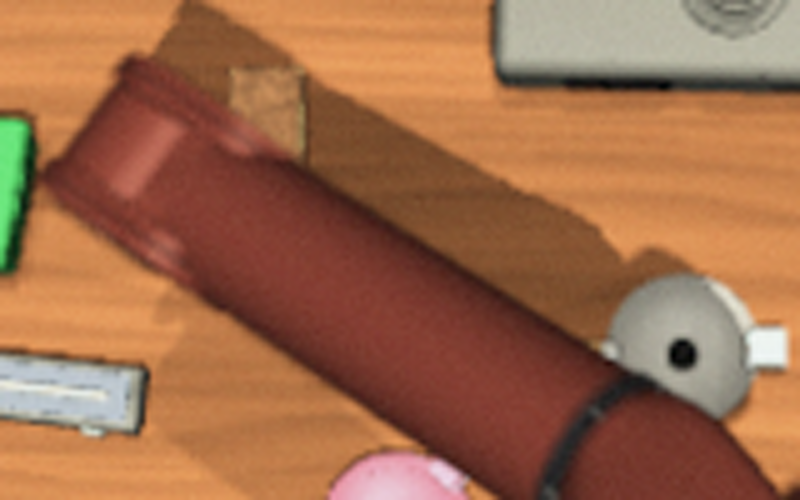

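The bush stands clear below the open fingers, in crop g at (408,400). Descending.

```bash
python3 -m handwheel '[{"grip":75,"x":30,"y":0.7,"z":0,"turn":0},{"grip":75,"x":60,"y":0.7,"z":0,"turn":0},{"grip":75,"x":85,"y":0.7,"z":0,"turn":0},{"grip":75,"x":104,"y":0.7,"z":0,"turn":0},{"grip":75,"x":117,"y":0.7,"z":0,"turn":0}]' 30; echo; python3 to.py .443 .353 .031 75
python3 - <<'E'
from h import *
g=grab('scene','scene2.png');crop(g,300,220,400,310,7,'g2.png')
E
```

```text
t: 3.12
tcp_pos: [0.4433, 0.3507, 0.0311]
tool_rot: [-0.426, 0.565, 0.426, 0.563]
force: [-0.2, -0.7, -0.1]
finger_gap: 0.0641

shift [0.1 0.9 2.2] dist 2.4 turn -0.87 | yaw 74.13 tcp [0.4433 0.3507 0.0311] tilt [-0.0021 -0.0017 -1.    ] t 3.12 gap 0.0641 F [-0.2 -0.7 -0.1] q [-0.08  0.53 -0.82  1.86  0.46  0.96  0.19]
```

View pics/g2.png

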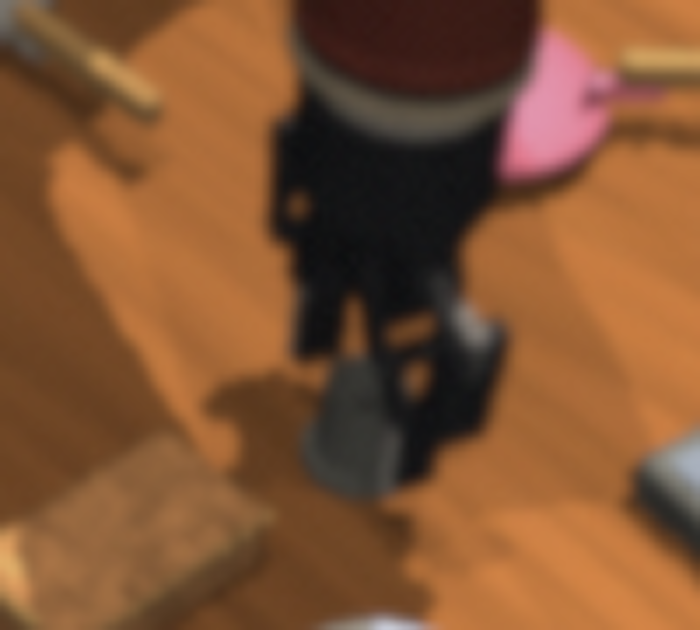

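Bush is between the fingers (350,430 in the crop). Closing, then lifting.

```bash
python3 -m handwheel '[{"grip":40,"x":0,"y":1,"z":2,"turn":0},{"grip":25,"x":0,"y":1,"z":2,"turn":0},{"grip":20,"x":0,"y":1,"z":2,"turn":0},{"grip":20,"x":0,"y":1,"z":2,"turn":0},{"grip":20,"x":0,"y":1,"z":2,"turn":0}]' 30; python3 -m handwheel '[{"grip":20,"x":0,"y":0,"z":0,"turn":0},{"grip":20,"x":-5,"y":0,"z":0,"turn":0},{"grip":20,"x":-15,"y":0,"z":0,"turn":0},{"grip":20,"x":-45,"y":0,"z":0,"turn":0},{"grip":20,"x":-80,"y":0,"z":0,"turn":0}]' 30; python3 to.py .53 .1 .24 30
```

```text
t: 3.58
tcp_pos: [0.4442, 0.355, 0.0349]
tool_rot: [-0.426, 0.563, 0.426, 0.565]
force: [-0.7, 0.2, 7.3]
finger_gap: 0.0322
t: 4.0
tcp_pos: [0.4424, 0.3531, 0.1134]
tool_rot: [-0.426, 0.565, 0.427, 0.563]
force: [1.8, -0.5, 0.3]
finger_gap: 0.0322
shift [-126.4 -153.  -220. ] dist 296.3 turn 44.19 | yaw 74.19 tcp [0.4424 0.3531 0.1134] tilt [-0.0032 -0.0018 -1.    ] t 4.0 gap 0.0322 F [ 1.8 -0.5  0.3] q [-0.03  0.42 -0.88  1.8   0.36  1.1   0.26]
```

```bash
python3 -m handwheel '[{"grip":20,"x":-20,"y":-18,"z":-25,"turn":6},{"grip":20,"x":-40,"y":-37,"z":-52,"turn":12},{"grip":20,"x":-58,"y":-56,"z":-80,"turn":18},{"grip":20,"x":-76,"y":-75,"z":-108,"turn":24},{"grip":20,"x":-94,"y":-94,"z":-136,"turn":30}]'; echo; python3 to.py .53 .05 .24 30
python3 - <<'E'
from h import *
g=grab('scene','scene3.png');crop(g,200,100,400,250,4,'g3.png')
E
```

```text
t: 4.42
tcp_pos: [0.4968, 0.1962, 0.2093]
tool_rot: [-0.264, 0.655, 0.264, 0.656]
force: [0.7, -0.5, -1.2]
finger_gap: 0.0319

shift [ -30.7 -128.4  -77.5] dist 153.1 turn 13.91 | yaw 43.91 tcp [0.4968 0.1962 0.2093] tilt [ 1.1e-03  2.0e-04 -1.0e+00] t 4.42 gap 0.0319 F [ 0.7 -0.5 -1.2] q [ 0.25  0.21 -0.79  1.77  0.16  1.22  0.18]
```

View pics/g3.png

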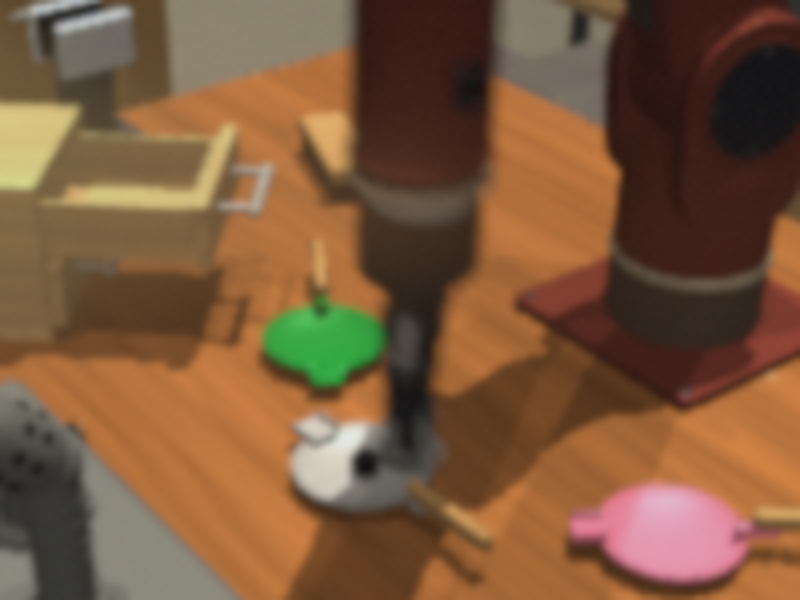

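```bash
python3 -m handwheel '[{"grip":20,"x":-6,"y":-29,"z":-20,"turn":5},{"grip":20,"x":-12,"y":-60,"z":-38,"turn":11},{"grip":20,"x":-18,"y":-90,"z":-55,"turn":17},{"grip":20,"x":-24,"y":-119,"z":-72,"turn":23},{"grip":20,"x":-30,"y":-147,"z":-95,"turn":29}]'; echo; python3 to.py .46 -.2 .24 -20
```

```text
t: 4.88
tcp_pos: [0.5314, 0.0252, 0.2385]
tool_rot: [-0.092, 0.701, 0.092, 0.702]
force: [0.0, 0.4, -1.3]
finger_gap: 0.0318

shift [  -1.6 -199.1 -127.1] dist 236.2 turn 34.96 | yaw 14.96 tcp [0.5314 0.0252 0.2385] tilt [ 1.2e-03  4.0e-04 -1.0e+00] t 4.88 gap 0.0318 F [ 0.   0.4 -1.3] q [ 0.44  0.15 -0.63  1.75  0.09  1.27  0.06]
```

```bash
python3 -m handwheel '[{"grip":20,"x":0,"y":-35,"z":-16,"turn":5},{"grip":20,"x":0,"y":-70,"z":-34,"turn":11},{"grip":20,"x":0,"y":-103,"z":-54,"turn":17},{"grip":20,"x":0,"y":-136,"z":-76,"turn":23},{"grip":20,"x":0,"y":-168,"z":-100,"turn":29}]'; echo; python3 to.py .386 -.335 .24 -43
python3 - <<'E'
from h import *
g=grab('scene','scene4.png');crop(g,170,60,370,210,4,'g4.png')
E
```

```text
t: 5.3
tcp_pos: [0.4779, -0.1635, 0.2382]
tool_rot: [0.087, 0.701, -0.086, 0.702]
force: [1.0, -1.2, -0.6]
finger_gap: 0.0322

shift [  -1.9 -188.7  -47.5] dist 194.6 turn 28.94 | yaw -14.06 tcp [ 0.4779 -0.1635  0.2382] tilt [ 0.001 -0.    -1.   ] t 5.3 gap 0.0322 F [ 1.  -1.2 -0.6] q [ 0.66  0.07 -0.44  1.81  0.03  1.26 -0.03]
```

View pics/g4.png

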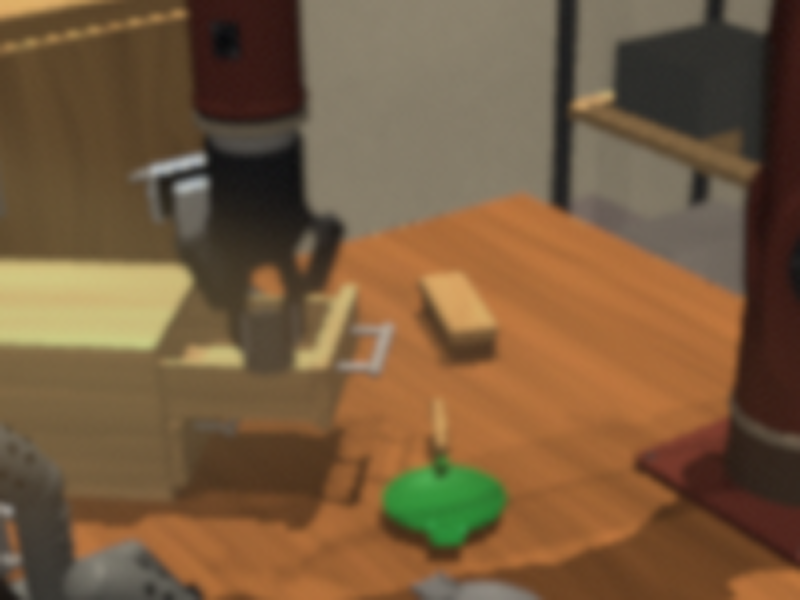

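```bash
python3 -m handwheel '[{"grip":20,"x":0,"y":-38,"z":-9,"turn":6},{"grip":20,"x":0,"y":-76,"z":-19,"turn":12},{"grip":20,"x":0,"y":-114,"z":-28,"turn":18},{"grip":20,"x":0,"y":-152,"z":-38,"turn":24},{"grip":20,"x":0,"y":-187,"z":-47,"turn":29}]'; echo; python3 to.py .386 -.335 .127 -43
python3 - <<'E'
from h import *
g=grab('scene','scene5.png');crop(g,170,60,330,180,5,'g5.png')
f=grab('top','top5.png');crop(f,330,160,450,290,5,'f5.png')
E
```

```text
t: 5.77
tcp_pos: [0.387, -0.334, 0.2381]
tool_rot: [0.26, 0.657, -0.26, 0.658]
force: [0.5, -0.0, -0.4]
finger_gap: 0.0321

shift [ 1.111e+02 -1.400e+00 -1.000e-01] dist 111.2 turn -0.08 | yaw -43.08 tcp [ 0.387  -0.334   0.2381] tilt [ 6.e-04 -6.e-04 -1.e+00] t 5.77 gap 0.0321 F [ 0.5 -0.  -0.4] q [ 0.86  0.07 -0.24  1.81  0.02  1.26 -0.14]
```

View pics/g5.png

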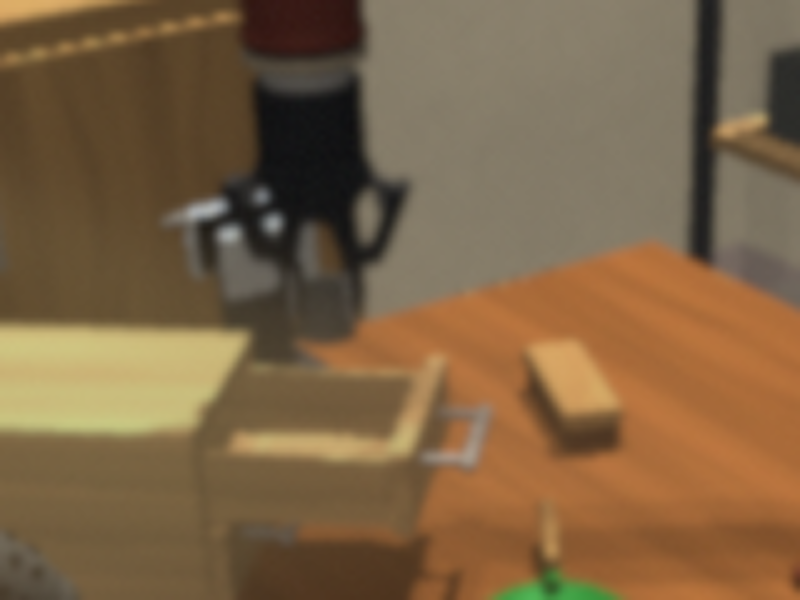

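View pics/f5.png

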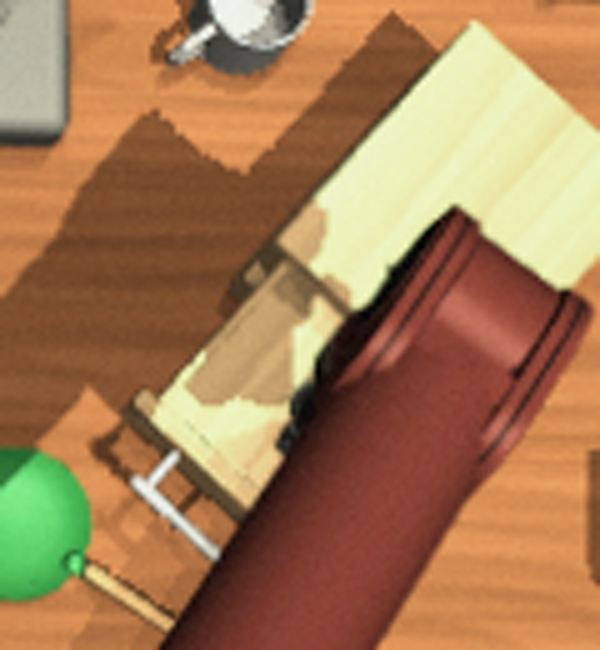

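```bash
python3 -m handwheel '[{"grip":20,"x":22,"y":-0.5,"z":0,"turn":0},{"grip":20,"x":48,"y":-1,"z":0,"turn":0},{"grip":20,"x":72,"y":-1,"z":0,"turn":0},{"grip":20,"x":90,"y":-1,"z":0,"turn":0},{"grip":20,"x":100,"y":-1,"z":0,"turn":0}]';python3 -m handwheel '[{"grip":20,"x":3,"y":0,"z":0,"turn":0},{"grip":20,"x":6,"y":0,"z":0,"turn":0},{"grip":20,"x":9,"y":0,"z":0,"turn":0},{"grip":20,"x":10.5,"y":0,"z":0,"turn":0},{"grip":20,"x":10.5,"y":0,"z":0,"turn":0}]'; echo; python3 to.py .386 -.335 .127 -43
python3 - <<'E'
from h import *
g=grab('scene','scene6.png');crop(g,170,80,290,170,6.5,'g6.png')
E
```

```text
t: 6.28
tcp_pos: [0.3872, -0.3319, 0.1356]
tool_rot: [0.258, 0.659, -0.257, 0.658]
force: [-0.5, 0.4, 0.4]
finger_gap: 0.0321
t: 6.7
tcp_pos: [0.3878, -0.3335, 0.1274]
tool_rot: [0.258, 0.658, -0.258, 0.659]
force: [0.1, 0.5, -1.4]
finger_gap: 0.0319

shift [ 0.4 -2.3 -0.3] dist 2.4 turn 0.18 | yaw -42.82 tcp [ 0.3878 -0.3335  0.1274] tilt [ 7.e-04 -6.e-04 -1.e+00] t 6.7 gap 0.0319 F [ 0.1  0.5 -1.4] q [ 0.85  0.17 -0.24  1.94  0.05  1.03 -0.17]
```

View pics/g6.png

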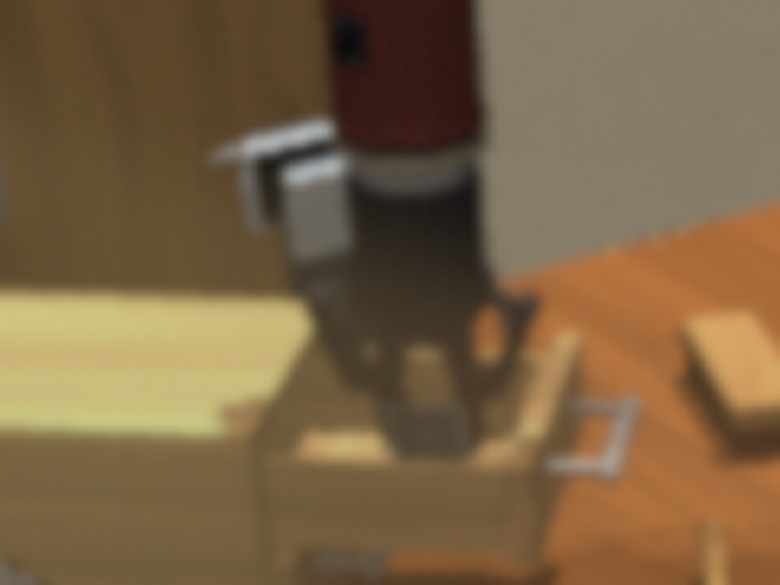

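```bash
python3 -m handwheel '[{"grip":20,"x":1,"y":0,"z":0,"turn":0},{"grip":20,"x":2,"y":0,"z":0,"turn":0},{"grip":20,"x":3,"y":0,"z":0,"turn":0},{"grip":20,"x":3,"y":0,"z":0,"turn":0}]'
```

```text
t: 7.08
tcp_pos: [0.3883, -0.334, 0.1248]
tool_rot: [0.258, 0.658, -0.258, 0.659]
force: [-0.7, -1.3, 5.0]
finger_gap: 0.0328
```

```bash
python3 -m handwheel '[{"grip":44,"x":0,"y":0,"z":0,"turn":0},{"grip":50,"x":0,"y":0,"z":0,"turn":0},{"grip":58,"x":0,"y":0,"z":0,"turn":0},{"grip":62,"x":0,"y":0,"z":0,"turn":0},{"grip":62,"x":0,"y":0,"z":0,"turn":0}]'; python3 -m handwheel '[{"grip":62,"x":-6,"y":0,"z":0,"turn":0},{"grip":62,"x":-20,"y":0,"z":0,"turn":0},{"grip":62,"x":-50,"y":0,"z":0,"turn":0},{"grip":62,"x":-85,"y":0,"z":0,"turn":0},{"grip":62,"x":-120,"y":0,"z":0,"turn":0}]';python3 to.py .47 -.15 .245 -15
python3 - <<'E'
from h import *
g=grab('scene','scene7.png');crop(g,170,60,290,170,6,'g7.png')
E
```

```text
t: 7.5
tcp_pos: [0.3874, -0.3333, 0.1237]
tool_rot: [0.258, 0.658, -0.258, 0.658]
force: [-0.1, -0.7, -0.5]
finger_gap: 0.0528
t: 7.92
tcp_pos: [0.3871, -0.333, 0.2453]
tool_rot: [0.258, 0.659, -0.258, 0.658]
force: [1.0, -0.2, -0.4]
finger_gap: 0.0528
shift [  0.4 190.5 -63.6] dist 200.9 turn -27.82 | yaw -42.82 tcp [ 0.3871 -0.333   0.2453] tilt [-7.e-04  8.e-04 -1.e+00] t 7.92 gap 0.0528 F [ 1.  -0.2 -0.4] q [ 0.86  0.07 -0.24  1.8   0.02  1.28 -0.14]
```

View pics/g7.png

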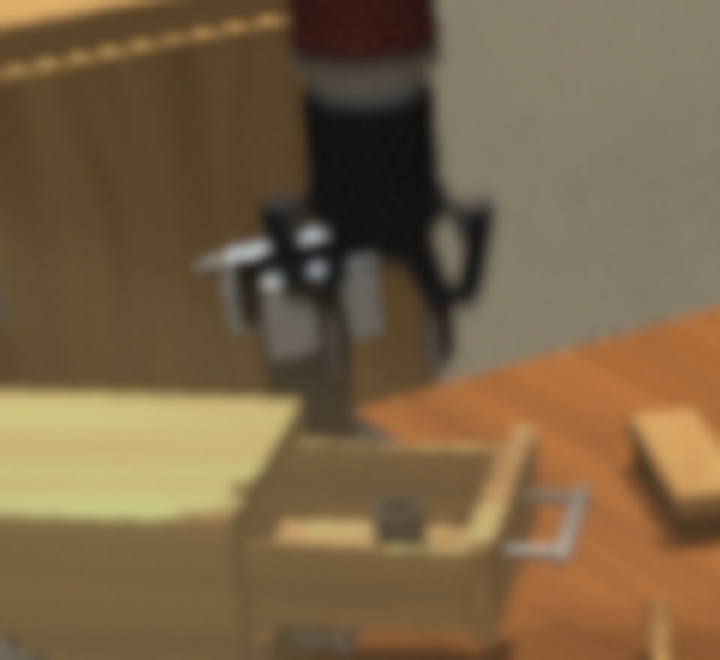

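The bush stands in the drawer (crop 400,520). Now the dish handle.

```bash
python3 -m handwheel '[{"grip":62,"x":0,"y":36,"z":-12,"turn":-5},{"grip":60,"x":0,"y":72,"z":-24,"turn":-11},{"grip":60,"x":0,"y":110,"z":-37,"turn":-17},{"grip":60,"x":0,"y":148,"z":-50,"turn":-23},{"grip":60,"x":0,"y":186,"z":-62,"turn":-28}]'; python3 to.py .45 .04 .2 2
```

```text
t: 8.38
tcp_pos: [0.4688, -0.153, 0.2443]
tool_rot: [0.089, 0.701, -0.09, 0.702]
force: [0.7, -0.1, -0.1]
finger_gap: 0.0513
shift [ 44.2 182.1 -66.7] dist 198.9 turn -16.54 | yaw -14.54 tcp [ 0.4688 -0.153   0.2443] tilt [ 7.e-04 -5.e-04 -1.e+00] t 8.38 gap 0.0513 F [ 0.7 -0.1 -0.1] q [ 0.66  0.04 -0.44  1.83  0.02  1.27 -0.04]
```

```bash
python3 -m handwheel '[{"grip":60,"x":4,"y":36,"z":-12,"turn":-3},{"grip":60,"x":12,"y":72,"z":-25,"turn":-6},{"grip":60,"x":22,"y":109,"z":-39,"turn":-9},{"grip":60,"x":34,"y":146,"z":-53,"turn":-13},{"grip":60,"x":44,"y":182,"z":-66,"turn":-16.5}]'; python3 to.py .399 .138 .11 2
```

```text
t: 8.8
tcp_pos: [0.4506, 0.04, 0.1997]
tool_rot: [-0.012, 0.707, 0.011, 0.707]
force: [1.3, -0.1, -0.9]
finger_gap: 0.0514
shift [ 89.6  99.7 -48.5] dist 142.5 turn -0.12 | yaw 1.88 tcp [0.4506 0.04   0.1997] tilt [ 8.e-04 -4.e-04 -1.e+00] t 8.8 gap 0.0514 F [ 1.3 -0.1 -0.9] q [ 0.47 -0.   -0.64  1.97 -0.    1.18 -0.14]
```

```bash
python3 -m handwheel '[{"grip":60,"x":10,"y":25,"z":-12,"turn":0},{"grip":60,"x":30,"y":50,"z":-24,"turn":0},{"grip":60,"x":52,"y":74,"z":-36,"turn":0},{"grip":60,"x":72,"y":90,"z":-44,"turn":0},{"grip":60,"x":89,"y":100,"z":-48,"turn":0}]'; python3 to.py .399 .138 .034 2
python3 - <<'E'
from h import *
g=grab('scene','scene8.png');crop(g,240,150,360,250,6,'g8.png')
f=grab('top','top8.png');crop(f,220,200,340,280,6,'f8.png')
E
```

```text
t: 9.22
tcp_pos: [0.3989, 0.1384, 0.11]
tool_rot: [-0.011, 0.707, 0.011, 0.707]
force: [0.9, -0.0, 1.3]
finger_gap: 0.0513
shift [76.  -0.4  0. ] dist 76.1 turn -0.19 | yaw 1.81 tcp [0.3989 0.1384 0.11  ] tilt [ 2.e-04 -2.e-04 -1.e+00] t 9.22 gap 0.0513 F [ 0.9 -0.   1.3] q [ 0.33  0.05 -0.78  2.13  0.05  0.98 -0.44]
```

View pics/g8.png

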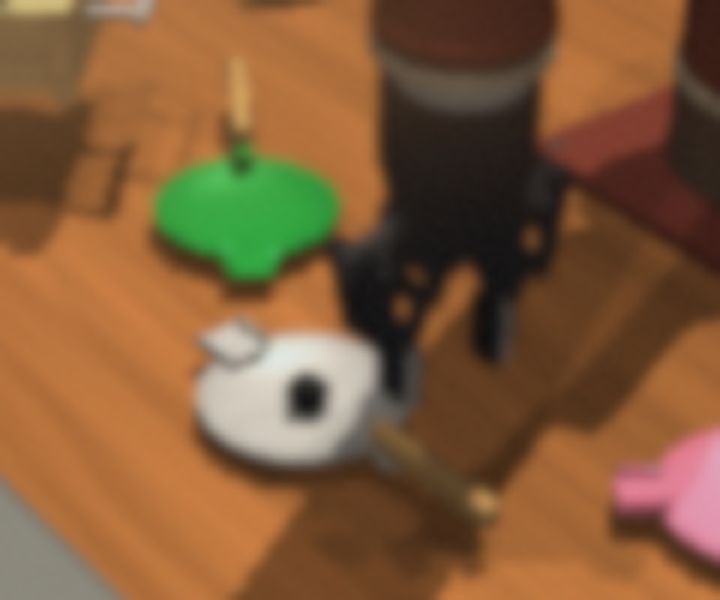

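View pics/f8.png

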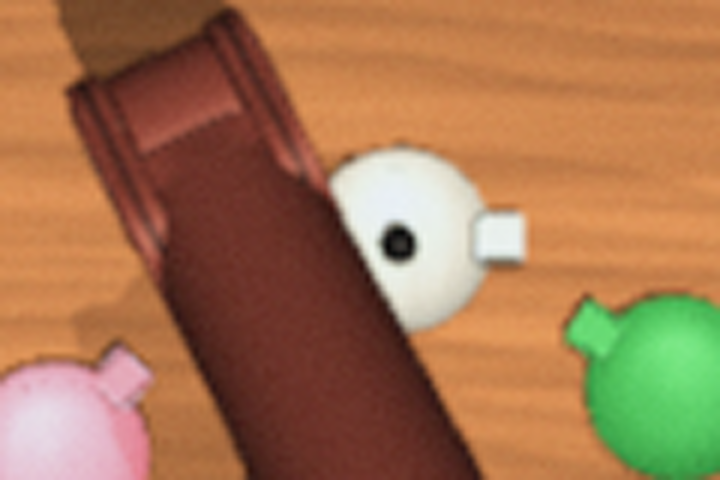

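```bash
python3 -m handwheel '[{"grip":60,"x":15,"y":0,"z":0,"turn":0},{"grip":60,"x":35,"y":0,"z":0,"turn":0},{"grip":60,"x":54,"y":0,"z":0,"turn":0},{"grip":60,"x":68,"y":0,"z":0,"turn":0},{"grip":60,"x":75,"y":0,"z":0,"turn":0}]'; python3 to.py .399 .138 .034 2
python3 - <<'E'
from h import *
g=grab('scene','scene9.png');crop(g,240,150,360,250,6,'g9.png')
E
```

```text
t: 9.73
tcp_pos: [0.4007, 0.1355, 0.0353]
tool_rot: [-0.01, 0.707, 0.01, 0.707]
force: [-0.8, 0.6, 0.3]
finger_gap: 0.0515
shift [ 1.3  2.5 -1.6] dist 3.3 turn -0.4 | yaw 1.6 tcp [0.4007 0.1355 0.0353] tilt [-8.e-04 -4.e-04 -1.e+00] t 9.73 gap 0.0515 F [-0.8  0.6  0.3] q [ 0.29  0.2  -0.76  2.19  0.19  0.82 -0.56]
```

View pics/g9.png

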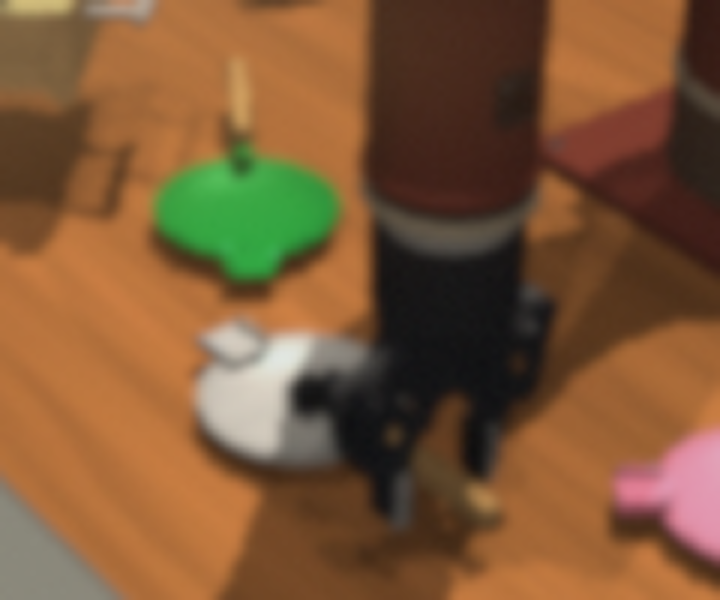

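```bash
python3 -m handwheel '[{"grip":60,"x":0,"y":-4,"z":0,"turn":0},{"grip":60,"x":0,"y":-9,"z":0,"turn":0},{"grip":50,"x":0,"y":-9,"z":0,"turn":0},{"grip":40,"x":0,"y":-9,"z":0,"turn":0},{"grip":30,"x":0,"y":-9,"z":0,"turn":0}]' 20; python3 to.py .399 .138 .034 2
python3 - <<'E'
from h import *
g=grab('scene','scene10.png');crop(g,260,170,340,240,9,'g10.png')
E
```

```text
t: 10.2
tcp_pos: [0.4012, 0.1274, 0.0365]
tool_rot: [-0.01, 0.707, 0.01, 0.707]
force: [-1.3, 0.3, -0.3]
finger_gap: 0.0256
shift [ 2.5 10.6 -1.9] dist 11.1 turn -0.36 | yaw 1.64 tcp [0.4012 0.1274 0.0365] tilt [ 1.3e-03 -1.0e-04 -1.0e+00] t 10.2 gap 0.0256 F [-1.3  0.3 -0.3] q [ 0.3   0.19 -0.75  2.19  0.18  0.81 -0.54]
```

View pics/g10.png

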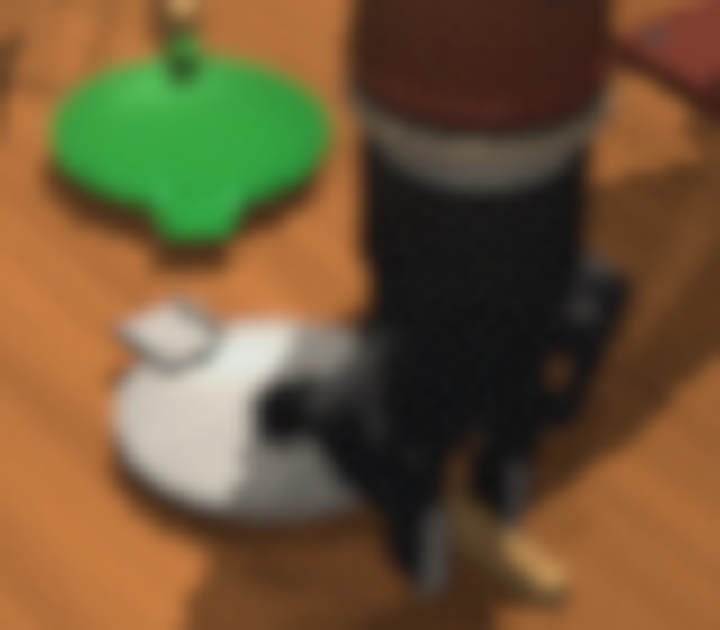

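```bash
python3 -m handwheel '[{"grip":28,"x":2,"y":0,"z":0,"turn":0},{"grip":23,"x":2,"y":0,"z":0,"turn":0},{"grip":18,"x":2,"y":0,"z":0,"turn":0},{"grip":14,"x":2,"y":0,"z":0,"turn":0},{"grip":10,"x":2,"y":0,"z":0,"turn":0}]' 20; python3 to.py .399 .138 .034 2;python3 -m handwheel '[{"grip":5,"x":2,"y":0,"z":0,"turn":0},{"grip":0,"x":2,"y":0,"z":0,"turn":0},{"grip":0,"x":2,"y":0,"z":0,"turn":0}]' 60;python3 to.py .399 .138 .034 2
python3 - <<'E'
from h import *
g=grab('scene','scene11.png');crop(g,260,170,340,240,9,'g11.png')
f=grab('top','top11.png');crop(f,240,200,340,270,7,'f11.png')
E
```

```text
t: 10.67
tcp_pos: [0.4004, 0.1277, 0.0338]
tool_rot: [-0.01, 0.707, 0.01, 0.707]
force: [-2.1, 0.3, 0.7]
finger_gap: 0.0114
shift [-0.2 10.4 -1.1] dist 10.4 turn -0.32 | yaw 1.68 tcp [0.4004 0.1277 0.0338] tilt [-5.e-04  0.e+00 -1.e+00] t 10.67 gap 0.0114 F [-2.1  0.3  0.7] q [ 0.3   0.2  -0.75  2.19  0.19  0.81 -0.54]
t: 10.92
tcp_pos: [0.4008, 0.1282, 0.0322]
tool_rot: [-0.01, 0.707, 0.011, 0.707]
force: [-4.0, 1.7, 8.1]
finger_gap: 0.0109
shift [-1.8  9.8 -1.5] dist 10.1 turn -0.31 | yaw 1.69 tcp [0.4008 0.1282 0.0322] tilt [ 2.e-04  5.e-04 -1.e+00] t 10.92 gap 0.0109 F [-4.   1.7  8.1] q [ 0.3   0.2  -0.75  2.19  0.19  0.81 -0.55]
```

View pics/g11.png

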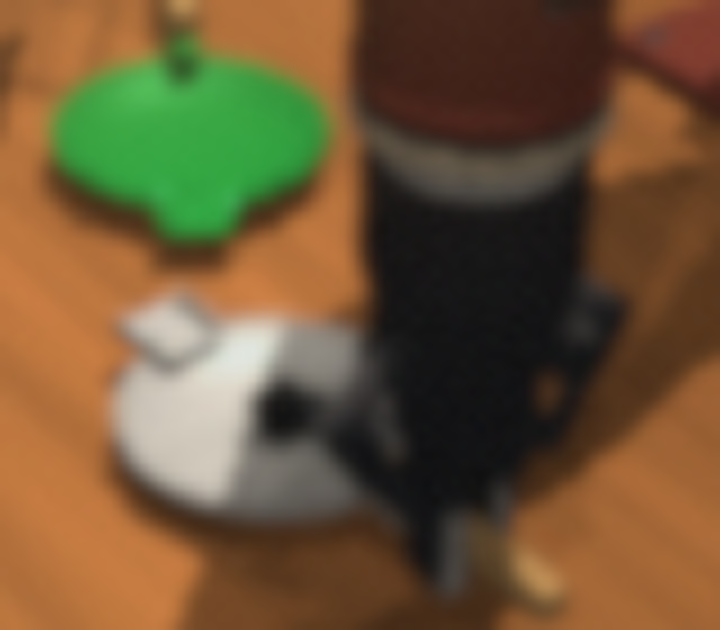

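View pics/f11.png

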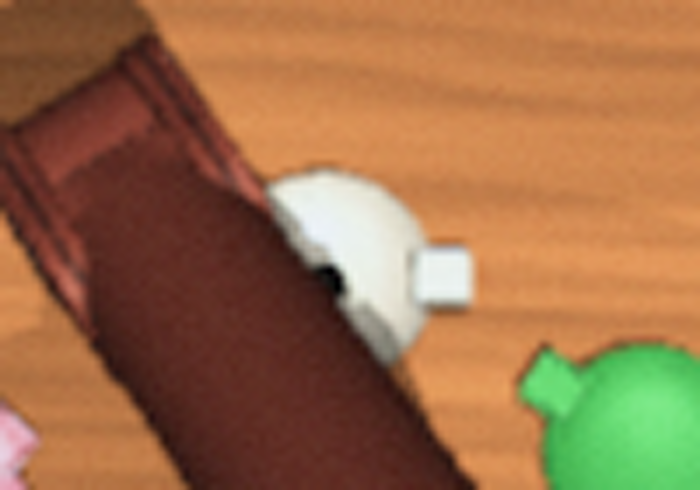

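```bash
python3 -m handwheel '[{"grip":0,"x":1,"y":0,"z":0,"turn":0},{"grip":0,"x":0,"y":0,"z":0,"turn":0},{"grip":0,"x":0,"y":0,"z":0,"turn":0}]' 115;python3 -m handwheel '[{"grip":0,"x":-0.5,"y":0,"z":0,"turn":0},{"grip":0,"x":-1.5,"y":0,"z":0,"turn":0},{"grip":0,"x":-3,"y":0,"z":0,"turn":0},{"grip":0,"x":-5,"y":0,"z":0,"turn":0},{"grip":0,"x":-7,"y":0,"z":0,"turn":0}]';python3 to.py .399 .138 .034 2
python3 - <<'E'
from h import *
g=grab('scene','scene12.png');crop(g,260,170,340,240,9,'g12.png')
E
```

```text
t: 11.27
tcp_pos: [0.4008, 0.1283, 0.0323]
tool_rot: [-0.01, 0.707, 0.011, 0.707]
force: [-2.6, 2.5, 7.8]
finger_gap: 0.01
t: 11.68
tcp_pos: [0.4005, 0.1275, 0.0388]
tool_rot: [-0.01, 0.707, 0.01, 0.707]
force: [0.6, 0.2, -2.4]
finger_gap: 0.0101
shift [ 4.8 10.5 -1.2] dist 11.6 turn -0.34 | yaw 1.66 tcp [0.4005 0.1275 0.0388] tilt [-4.e-04  1.e-04 -1.e+00] t 11.68 gap 0.0101 F [ 0.6  0.2 -2.4] q [ 0.31  0.19 -0.76  2.19  0.18  0.82 -0.53]
```

View pics/g12.png

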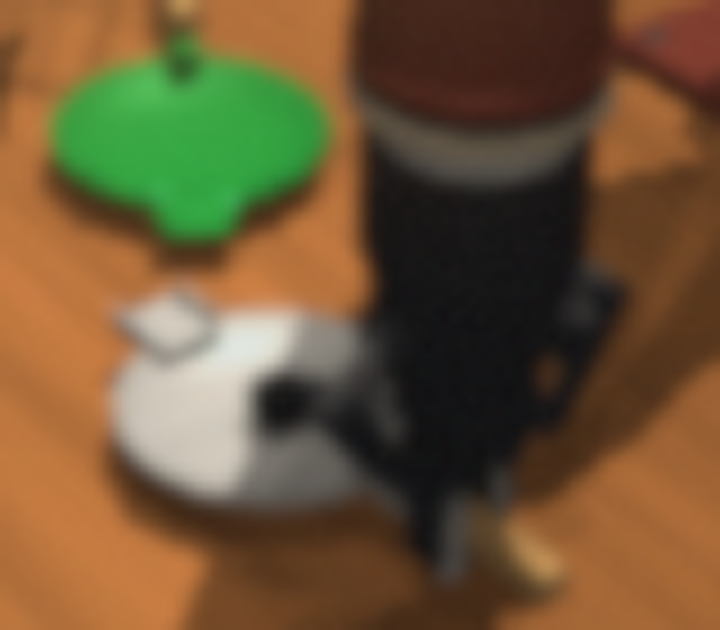

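```bash
python3 -m handwheel '[{"grip":0,"x":-3,"y":0,"z":0,"turn":0},{"grip":0,"x":-7,"y":0,"z":0,"turn":0},{"grip":0,"x":-12,"y":0,"z":0,"turn":0},{"grip":0,"x":-18,"y":0,"z":0,"turn":0},{"grip":0,"x":-24,"y":0,"z":0,"turn":0}]';python3 -m handwheel '[{"grip":0,"x":-6,"y":0,"z":0,"turn":0},{"grip":0,"x":-12,"y":0,"z":0,"turn":0},{"grip":0,"x":-18,"y":0,"z":0,"turn":0},{"grip":0,"x":-23,"y":0,"z":0,"turn":0},{"grip":0,"x":-28,"y":0,"z":0,"turn":0}]'; python3 to.py .4 .128 .168 2
python3 - <<'E'
from h import *
g=grab('scene','scene13.png');crop(g,240,130,360,230,6.5,'g13.png')
f=grab('top','top13.png');crop(f,240,200,340,270,7,'f13.png')
E
```

```text
t: 12.15
tcp_pos: [0.4007, 0.1276, 0.0635]
tool_rot: [-0.01, 0.707, 0.01, 0.707]
force: [-0.3, -0.4, -2.3]
finger_gap: 0.0099
t: 12.57
tcp_pos: [0.4007, 0.1276, 0.0915]
tool_rot: [-0.01, 0.707, 0.01, 0.707]
force: [0.5, 0.2, -1.8]
finger_gap: 0.0098
shift [-76.5   0.5  -0.7] dist 76.5 turn -0.33 | yaw 1.67 tcp [0.4007 0.1276 0.0915] tilt [ 3.e-04  0.e+00 -1.e+00] t 12.57 gap 0.0098 F [ 0.5  0.2 -1.8] q [ 0.35  0.08 -0.77  2.15  0.07  0.93 -0.44]
```

View pics/g13.png

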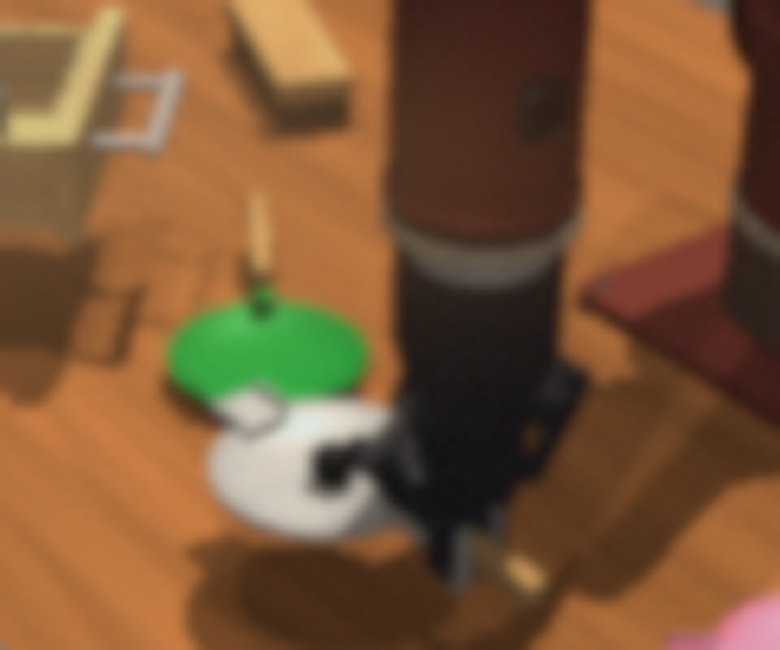

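View pics/f13.png

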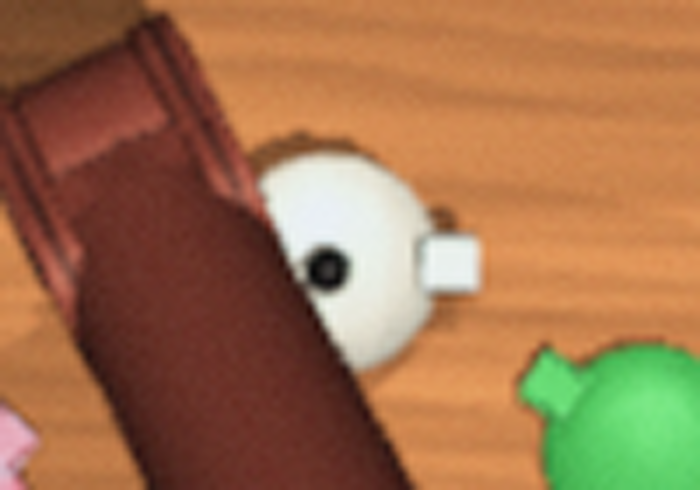

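Dish is lifted with the ball at (325,270) in crop f13, the middle of the dish (lip at 450,265). Lifting on.

```bash
python3 -m handwheel '[{"grip":0,"x":-5,"y":0,"z":0,"turn":0},{"grip":0,"x":-11,"y":0,"z":0,"turn":0},{"grip":0,"x":-17,"y":0,"z":0,"turn":0},{"grip":0,"x":-23,"y":0,"z":0,"turn":0},{"grip":0,"x":-29,"y":0,"z":0,"turn":0}]';python3 -m handwheel '[{"grip":0,"x":-6,"y":0,"z":0,"turn":0},{"grip":0,"x":-12,"y":0,"z":0,"turn":0},{"grip":0,"x":-18,"y":0,"z":0,"turn":0},{"grip":0,"x":-24,"y":0,"z":0,"turn":0},{"grip":0,"x":-30,"y":0,"z":0,"turn":0}]';python3 -m handwheel '[{"grip":0,"x":-5.5,"y":0,"z":0,"turn":0},{"grip":0,"x":-10.5,"y":0,"z":0,"turn":0},{"grip":0,"x":-14.5,"y":0,"z":0,"turn":0},{"grip":0,"x":-17,"y":0,"z":0,"turn":0},{"grip":0,"x":-18,"y":0,"z":0,"turn":0}]'; python3 to.py .4 .128 .168 2
python3 - <<'E'
from h import *
g=grab('scene','scene14.png');crop(g,220,110,340,210,6.5,'g14.png')
f=grab('top','top14.png');crop(f,240,200,340,270,7,'f14.png')
d=f['depth'];print(pt(f,[[300,238],[303,238],[297,232]]))
E
```

```text
t: 13.08
tcp_pos: [0.4007, 0.1276, 0.1205]
tool_rot: [-0.01, 0.707, 0.01, 0.707]
force: [-0.2, 0.0, -1.7]
finger_gap: 0.0103
t: 13.5
tcp_pos: [0.4006, 0.1276, 0.1504]
tool_rot: [-0.01, 0.707, 0.01, 0.707]
force: [-0.5, 0.2, -3.1]
finger_gap: 0.0098
t: 13.92
tcp_pos: [0.4008, 0.1276, 0.1682]
tool_rot: [-0.01, 0.707, 0.01, 0.707]
force: [0.8, 0.5, -2.0]
finger_gap: 0.0101
shift [ 0.2  0.4 -0.8] dist 0.9 turn -0.33 | yaw 1.67 tcp [0.4008 0.1276 0.1682] tilt [ 4.e-04  0.e+00 -1.e+00] t 13.92 gap 0.0101 F [ 0.8  0.5 -2. ] q [ 0.38 -0.04 -0.76  2.07 -0.03  1.11 -0.34]
[[ 0.39206676 -0.02066431  0.14705883]
 [ 0.3904182  -0.03041075  0.16231222]
 [ 0.41322517 -0.00968175  0.14684096]]
```

View pics/g14.png

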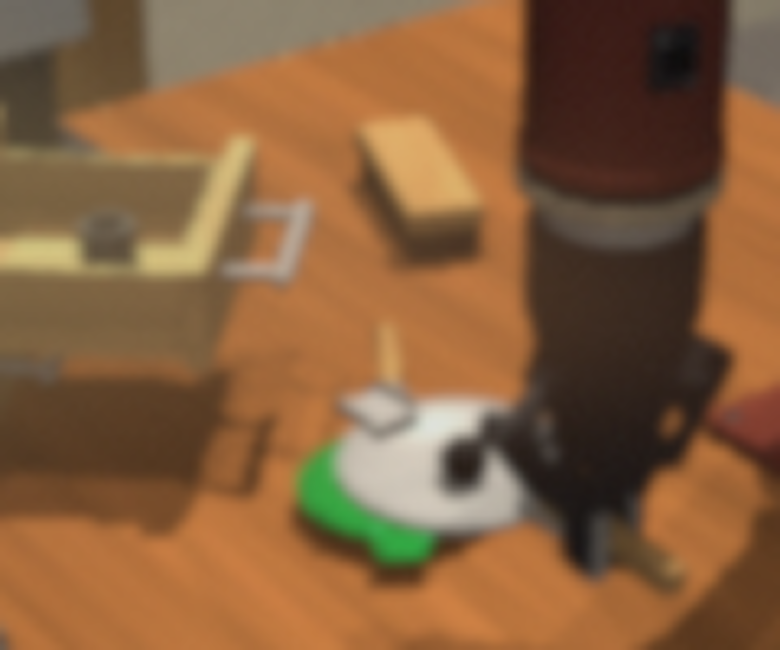

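View pics/f14.png

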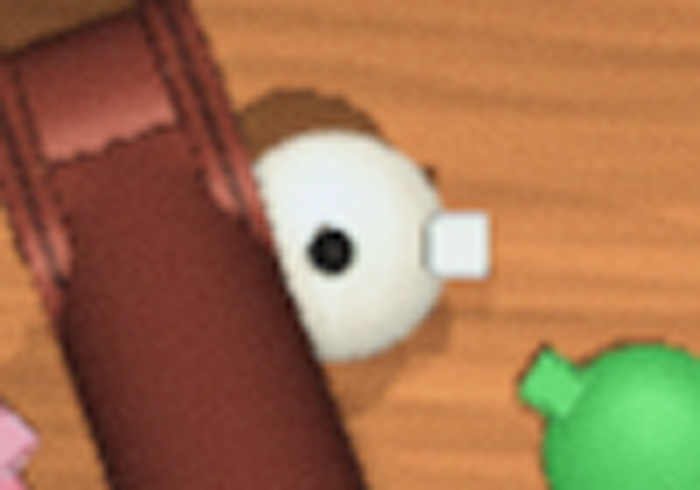

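```bash
python3 - <<'E'
from h import *
np.set_printoptions(precision=4,suppress=True)
f=load('top14.png'); g=load('scene14.png')
F=lambda u,v:(u/7+240-.43,v/7+200-.43)
G=lambda u,v:(u/6.5+220-.42,v/6.5+110-.42)
lip=atz(f,[F(489,213),F(489,277),F(489,245)],.154);print('lip corners top',lip)
print('ball',atz(f,F(331,250),.156),'scene',atz(g,G(463,465),.156))
print('rim top/bot',atz(f,[F(335,130),F(345,360)],.154))
print('lip corner scene',atz(g,[G(340,405),G(378,383)],.154))
s=r.sense();M=R.from_quat(s['tool_rot']).as_matrix()
# side check: lip depth median
d=f['depth'];mask=[(u,v) for u in range(303,309) for v in range(232,238)]
P=pt(f,mask);print(np.median(P[:,2]),P[:,2].round(3)[:36])
E
```

```text
lip corners top [[ 0.4205 -0.0531  0.154 ]
 [ 0.388  -0.0536  0.154 ]
 [ 0.4042 -0.0534  0.154 ]]
ball [[0.3994 0.0262 0.156 ]] scene [[0.4076 0.0321 0.156 ]]
rim top/bot [[0.4609 0.0254 0.154 ]
 [0.3443 0.018  0.154 ]]
lip corner scene [[ 0.4205 -0.0509  0.154 ]
 [ 0.393  -0.0575  0.154 ]]
0.1521421002881833 [0.154 0.153 0.152 0.15  0.155 0.156 0.152 0.146 0.152 0.148 0.155 0.148
 0.152 0.159 0.15  0.155 0.155 0.155 0.155 0.158 0.15  0.148 0.152 0.149
 0.165 0.151 0.14  0.15  0.139 0.151 0.157 0.152 0.154 0.144 0.164 0.145]
```

```bash
python3 -m handwheel '[{"grip":0,"x":0,"y":-0.2,"z":-0.05,"turn":-0.1},{"grip":0,"x":0,"y":-0.6,"z":-0.14,"turn":-0.3},{"grip":0,"x":0,"y":-1.2,"z":-0.27,"turn":-0.6},{"grip":0,"x":0,"y":-2,"z":-0.44,"turn":-1},{"grip":0,"x":0,"y":-3,"z":-0.64,"turn":-1.5}]'
python3 -m handwheel '[{"grip":0,"x":0,"y":-1.2,"z":-0.27,"turn":-0.6},{"grip":0,"x":0,"y":-2.6,"z":-0.56,"turn":-1.3},{"grip":0,"x":0,"y":-4.2,"z":-0.88,"turn":-2.1},{"grip":0,"x":0,"y":-6.05,"z":-1.2,"turn":-3},{"grip":0,"x":0,"y":-8.1,"z":-1.5,"turn":-4}]'
python3 -m handwheel '[{"grip":0,"x":0,"y":-2,"z":-0.44,"turn":-1},{"grip":0,"x":0,"y":-4.05,"z":-0.84,"turn":-2},{"grip":0,"x":0,"y":-6.05,"z":-1.2,"turn":-3},{"grip":0,"x":0,"y":-8.1,"z":-1.53,"turn":-4},{"grip":0,"x":0,"y":-10.1,"z":-1.83,"turn":-5}]'
python3 to.py .4934 -.0103 .168 91.2
python3 - <<'E'
from h import *
f=grab('top','top15.png');crop(f,240,190,340,260,7,'f15.png')
E
```

```text
t: 14.43
tcp_pos: [0.4, 0.1245, 0.1677]
tool_rot: [-0.02, 0.707, 0.02, 0.707]
force: [-0.1, 0.1, -3.2]
finger_gap: 0.0101
t: 14.85
tcp_pos: [0.399, 0.1162, 0.1678]
tool_rot: [-0.045, 0.706, 0.045, 0.706]
force: [0.3, -0.1, -2.4]
finger_gap: 0.0101
t: 15.27
tcp_pos: [0.3985, 0.1059, 0.1678]
tool_rot: [-0.076, 0.703, 0.076, 0.703]
force: [0.5, -0.5, -2.7]
finger_gap: 0.0102
shift [  -0.2 -133.7   68.1] dist 150.0 turn -78.93 | yaw 12.27 tcp [0.3985 0.1059 0.1678] tilt [-0.  0. -1.] t 15.27 gap 0.0102 F [ 0.5 -0.5 -2.7] q [ 0.39 -0.07 -0.72  2.08 -0.05  1.11 -0.09]
```

View pics/f15.png

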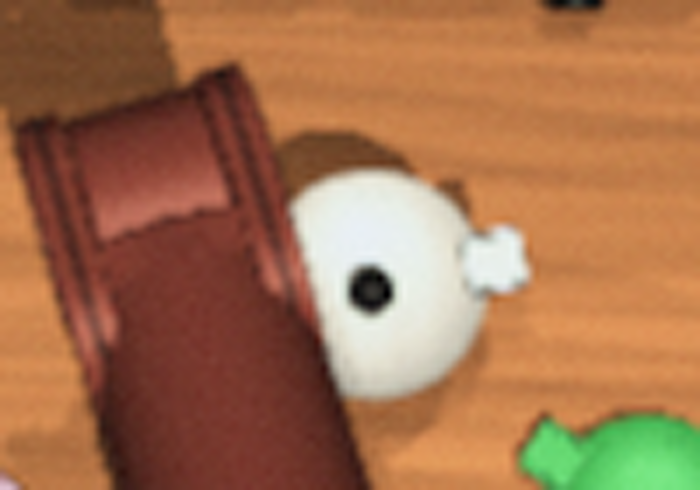

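```bash
python3 -m handwheel '[{"grip":0,"x":0,"y":-2,"z":-0.44,"turn":-1},{"grip":0,"x":0,"y":-4.05,"z":-0.84,"turn":-2},{"grip":0,"x":0,"y":-6.05,"z":-1.2,"turn":-3},{"grip":0,"x":0,"y":-8.1,"z":-1.53,"turn":-4},{"grip":0,"x":0,"y":-10.1,"z":-1.83,"turn":-5}]'
python3 -m handwheel '[{"grip":0,"x":0,"y":-2,"z":-0.44,"turn":-1},{"grip":0,"x":0,"y":-4.05,"z":-0.84,"turn":-2},{"grip":0,"x":0,"y":-6.05,"z":-1.2,"turn":-3},{"grip":0,"x":0,"y":-8.1,"z":-1.53,"turn":-4},{"grip":0,"x":0,"y":-10.1,"z":-1.83,"turn":-5}]'
python3 -m handwheel '[{"grip":0,"x":0,"y":-2,"z":-0.44,"turn":-1},{"grip":0,"x":0,"y":-4.05,"z":-0.84,"turn":-2},{"grip":0,"x":0,"y":-6.05,"z":-1.2,"turn":-3},{"grip":0,"x":0,"y":-8.1,"z":-1.53,"turn":-4},{"grip":0,"x":0,"y":-10.1,"z":-1.83,"turn":-5}]'
python3 to.py .4934 -.0103 .168 91.2
python3 - <<'E'
from h import *
f=grab('top','top16.png');crop(f,240,190,340,260,7,'f16.png')
E
```

```text
t: 15.73
tcp_pos: [0.3988, 0.0957, 0.1678]
tool_rot: [-0.106, 0.699, 0.106, 0.699]
force: [0.2, -0.1, -2.3]
finger_gap: 0.01
t: 16.15
tcp_pos: [0.4001, 0.0855, 0.1678]
tool_rot: [-0.137, 0.694, 0.137, 0.694]
force: [0.5, 0.4, -2.4]
finger_gap: 0.0101
t: 16.57
tcp_pos: [0.4022, 0.0754, 0.1678]
tool_rot: [-0.167, 0.687, 0.167, 0.687]
force: [0.1, 0.1, -2.6]
finger_gap: 0.0099
shift [  -0.2 -118.    41.8] dist 125.2 turn -63.93 | yaw 27.27 tcp [0.4022 0.0754 0.1678] tilt [-1.e-04  0.e+00 -1.e+00] t 16.57 gap 0.0099 F [ 0.1  0.1 -2.6] q [ 0.41 -0.07 -0.67  2.09 -0.05  1.11  0.25]
```

View pics/f16.png

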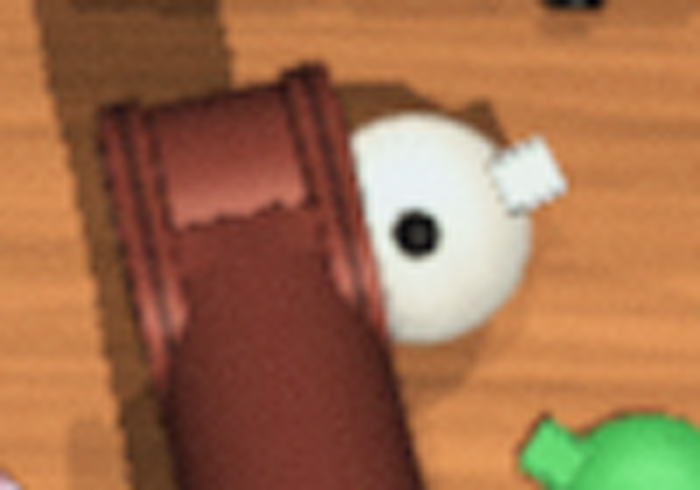

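```bash
python3 -m handwheel '[{"grip":0,"x":0,"y":-2,"z":-0.44,"turn":-1},{"grip":0,"x":0,"y":-4.05,"z":-0.84,"turn":-2},{"grip":0,"x":0,"y":-6.05,"z":-1.2,"turn":-3},{"grip":0,"x":0,"y":-8.1,"z":-1.53,"turn":-4},{"grip":0,"x":0,"y":-10.1,"z":-1.83,"turn":-5}]'
python3 -m handwheel '[{"grip":0,"x":0,"y":-2,"z":-0.44,"turn":-1},{"grip":0,"x":0,"y":-4.05,"z":-0.84,"turn":-2},{"grip":0,"x":0,"y":-6.05,"z":-1.2,"turn":-3},{"grip":0,"x":0,"y":-8.1,"z":-1.53,"turn":-4},{"grip":0,"x":0,"y":-10.1,"z":-1.83,"turn":-5}]'
python3 -m handwheel '[{"grip":0,"x":0,"y":-2,"z":-0.44,"turn":-1},{"grip":0,"x":0,"y":-4.05,"z":-0.84,"turn":-2},{"grip":0,"x":0,"y":-6.05,"z":-1.2,"turn":-3},{"grip":0,"x":0,"y":-8.1,"z":-1.53,"turn":-4},{"grip":0,"x":0,"y":-10.1,"z":-1.83,"turn":-5}]'
python3 -m handwheel '[{"grip":0,"x":0,"y":-2,"z":-0.44,"turn":-1},{"grip":0,"x":0,"y":-4.05,"z":-0.84,"turn":-2},{"grip":0,"x":0,"y":-6.05,"z":-1.2,"turn":-3},{"grip":0,"x":0,"y":-8.1,"z":-1.53,"turn":-4},{"grip":0,"x":0,"y":-10.1,"z":-1.83,"turn":-5}]'
python3 to.py .4934 -.0103 .168 91.2
python3 - <<'E'
from h import *
f=grab('top','top17.png');crop(f,250,140,350,240,6,'f17.png')
E
```

```text
t: 17.03
tcp_pos: [0.4053, 0.0656, 0.1678]
tool_rot: [-0.196, 0.679, 0.197, 0.679]
force: [-0.2, -0.1, -2.8]
finger_gap: 0.01
t: 17.45
tcp_pos: [0.4091, 0.0561, 0.1678]
tool_rot: [-0.226, 0.67, 0.226, 0.67]
force: [-0.3, -0.7, -1.6]
finger_gap: 0.0102
t: 17.87
tcp_pos: [0.4137, 0.0469, 0.1678]
tool_rot: [-0.255, 0.66, 0.255, 0.66]
force: [-0.2, 0.1, -2.4]
finger_gap: 0.0096
t: 18.28
tcp_pos: [0.4192, 0.0382, 0.1678]
tool_rot: [-0.283, 0.648, 0.283, 0.648]
force: [0.2, -0.0, -2.5]
finger_gap: 0.01
shift [ -0.2 -87.4  14.7] dist 88.7 turn -43.93 | yaw 47.27 tcp [0.4192 0.0382 0.1678] tilt [ 0.  0. -1.] t 18.28 gap 0.01 F [ 0.2 -0.  -2.5] q [ 0.44 -0.04 -0.61  2.07 -0.03  1.11  0.67]
```

View pics/f17.png

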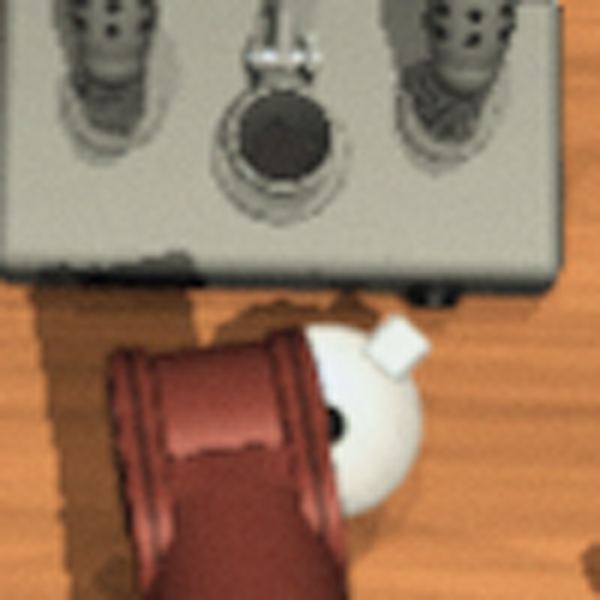

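```bash
python3 - <<'E'
from h import *
np.set_printoptions(precision=4,suppress=True)
f=load('top17.png')
F=lambda u,v:(u/6+250,v/6+140)
from numpy import median
def z(u,v):
    a=F(u,v); P=[pt(f,[[int(a[0])+i,int(a[1])+j]])[0] for i in(-1,0,1) for j in (-1,0,1)]
    return np.median(P,0)
for u,v in [(285,186),(235,140),(337,140),(285,200),(100,220),(480,220)]: print((u,v),z(u,v))
print('throat edges', atz(f,[F(285-.4*6+2.4,90),F(285,181),F(239,136),F(331,136)],.125))
E
```

```text
(285, 186) [ 0.6479 -0.0083  0.0918]
(235, 140) [0.6748 0.0228 0.1174]
(337, 140) [ 0.6833 -0.0424  0.0744]
(285, 200) [ 0.644  -0.0086  0.0836]
(100, 220) [0.6304 0.1068 0.0733]
(480, 220) [ 0.6378 -0.1327  0.0739]
throat edges [[ 0.7019 -0.0076  0.125 ]
 [ 0.6443 -0.0086  0.125 ]
 [ 0.672   0.02    0.125 ]
 [ 0.6735 -0.0363  0.125 ]]
```

```bash
python3 -m handwheel '[{"grip":0,"x":0,"y":-2,"z":-0.44,"turn":-1},{"grip":0,"x":0,"y":-4.05,"z":-0.84,"turn":-2},{"grip":0,"x":0,"y":-6.05,"z":-1.2,"turn":-3},{"grip":0,"x":0,"y":-8.1,"z":-1.53,"turn":-4},{"grip":0,"x":0,"y":-10.1,"z":-1.83,"turn":-5}]'
python3 -m handwheel '[{"grip":0,"x":0,"y":-2,"z":-0.44,"turn":-1},{"grip":0,"x":0,"y":-4.05,"z":-0.84,"turn":-2},{"grip":0,"x":0,"y":-6.05,"z":-1.2,"turn":-3},{"grip":0,"x":0,"y":-8.1,"z":-1.53,"turn":-4},{"grip":0,"x":0,"y":-10.1,"z":-1.83,"turn":-5}]'
python3 -m handwheel '[{"grip":0,"x":0,"y":-2,"z":-0.44,"turn":-1},{"grip":0,"x":0,"y":-4.05,"z":-0.84,"turn":-2},{"grip":0,"x":0,"y":-6.05,"z":-1.2,"turn":-3},{"grip":0,"x":0,"y":-8.1,"z":-1.53,"turn":-4},{"grip":0,"x":0,"y":-10.1,"z":-1.83,"turn":-5}]'
python3 -m handwheel '[{"grip":0,"x":0,"y":-2,"z":-0.44,"turn":-1},{"grip":0,"x":0,"y":-4.05,"z":-0.84,"turn":-2},{"grip":0,"x":0,"y":-6.05,"z":-1.2,"turn":-3},{"grip":0,"x":0,"y":-8.1,"z":-1.53,"turn":-4},{"grip":0,"x":0,"y":-10.1,"z":-1.83,"turn":-5}]'
python3 to.py .4934 -.0103 .168 91.2
python3 - <<'E'
from h import *
f=grab('top','top18.png');crop(f,250,140,350,240,6,'f18.png')
g=grab('scene','scene18.png');crop(g,150,140,310,260,5,'g18.png')
E
```

```text
t: 18.75
tcp_pos: [0.4254, 0.03, 0.1678]
tool_rot: [-0.311, 0.635, 0.311, 0.635]
force: [-0.6, -0.1, -2.6]
finger_gap: 0.0097
t: 19.17
tcp_pos: [0.4322, 0.0224, 0.1678]
tool_rot: [-0.339, 0.621, 0.339, 0.621]
force: [0.5, -0.2, -2.7]
finger_gap: 0.0097
t: 19.58
tcp_pos: [0.4397, 0.0154, 0.1678]
tool_rot: [-0.366, 0.605, 0.366, 0.605]
force: [-0.1, -0.7, -1.4]
finger_gap: 0.0098
t: 20.0
tcp_pos: [0.4478, 0.0091, 0.1678]
tool_rot: [-0.392, 0.589, 0.392, 0.589]
force: [1.0, -0.1, -3.0]
finger_gap: 0.0101
shift [ -0.2 -49.6  -0.3] dist 49.6 turn -23.93 | yaw 67.27 tcp [0.4478 0.0091 0.1678] tilt [-0.  0. -1.] t 20.0 gap 0.0101 F [ 1.  -0.1 -3. ] q [ 0.46  0.02 -0.57  2.02  0.01  1.11  1.05]
```

View pics/f18.png

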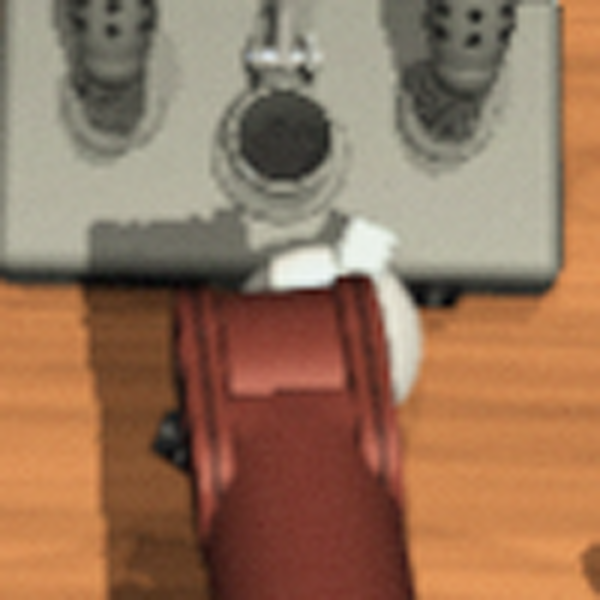

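View pics/g18.png

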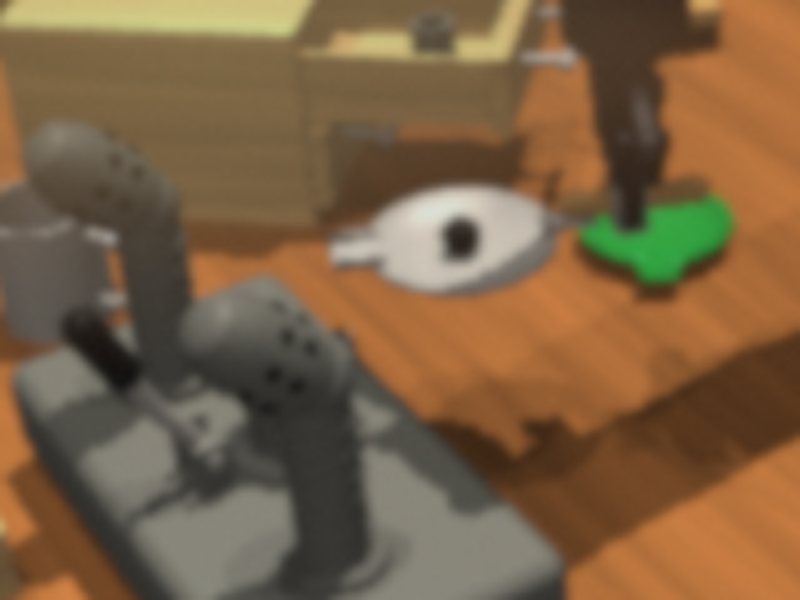

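```bash
python3 -m handwheel '[{"grip":0,"x":0,"y":-2,"z":-0.44,"turn":-1},{"grip":0,"x":0,"y":-4.05,"z":-0.84,"turn":-2},{"grip":0,"x":0,"y":-6.05,"z":-1.2,"turn":-3},{"grip":0,"x":0,"y":-8.1,"z":-1.53,"turn":-4},{"grip":0,"x":0,"y":-10.1,"z":-1.83,"turn":-5}]'
python3 -m handwheel '[{"grip":0,"x":0,"y":-2,"z":-0.44,"turn":-1},{"grip":0,"x":0,"y":-4.05,"z":-0.84,"turn":-2},{"grip":0,"x":0,"y":-6.05,"z":-1.2,"turn":-3},{"grip":0,"x":0,"y":-8.1,"z":-1.53,"turn":-4},{"grip":0,"x":0,"y":-10.1,"z":-1.83,"turn":-5}]'
python3 -m handwheel '[{"grip":0,"x":0,"y":-2,"z":-0.44,"turn":-1},{"grip":0,"x":0,"y":-4.05,"z":-0.84,"turn":-2},{"grip":0,"x":0,"y":-6.05,"z":-1.2,"turn":-3},{"grip":0,"x":0,"y":-8.1,"z":-1.53,"turn":-4},{"grip":0,"x":0,"y":-10.1,"z":-1.83,"turn":-5}]'
python3 to.py .4934 -.0103 .168 91.2
```

```text
t: 20.52
tcp_pos: [0.4565, 0.0035, 0.1678]
tool_rot: [-0.417, 0.571, 0.417, 0.571]
force: [-0.3, -0.4, -2.1]
finger_gap: 0.0102
t: 20.93
tcp_pos: [0.4655, -0.0013, 0.1678]
tool_rot: [-0.441, 0.552, 0.442, 0.552]
force: [0.3, -0.1, -2.9]
finger_gap: 0.0105
t: 21.35
tcp_pos: [0.475, -0.0053, 0.1679]
tool_rot: [-0.465, 0.533, 0.465, 0.533]
force: [-0.2, 0.5, -3.4]
finger_gap: 0.01
shift [ -0.1 -18.9  -2.5] dist 19.1 turn -8.93 | yaw 82.27 tcp [ 0.475  -0.0053  0.1679] tilt [ 0.  0. -1.] t 21.35 gap 0.01 F [-0.2  0.5 -3.4] q [ 0.47  0.08 -0.57  1.96  0.05  1.11  1.32]
```

```bash
python3 -m handwheel '[{"grip":0,"x":0,"y":-2,"z":-0.44,"turn":-1},{"grip":0,"x":0,"y":-3.9,"z":-0.81,"turn":-1.9},{"grip":0,"x":0,"y":-5.7,"z":-1.15,"turn":-2.8},{"grip":0,"x":0,"y":-7.3,"z":-1.4,"turn":-3.6},{"grip":0,"x":0,"y":-8.9,"z":-1.65,"turn":-4.4}]'
python3 -m handwheel '[{"grip":0,"x":0,"y":-1.5,"z":-0.3,"turn":-0.75},{"grip":0,"x":0,"y":-2.8,"z":-0.57,"turn":-1.4},{"grip":0,"x":0,"y":-4,"z":-0.81,"turn":-2},{"grip":0,"x":0,"y":-5.1,"z":-1,"turn":-2.5},{"grip":0,"x":0,"y":-6.1,"z":-1.2,"turn":-3}]'
python3 -m handwheel '[{"grip":0,"x":0,"y":-0.9,"z":-0.18,"turn":-0.4},{"grip":0,"x":0,"y":-1.7,"z":-0.3,"turn":-0.8},{"grip":0,"x":0,"y":-2.3,"z":-0.4,"turn":-1.1},{"grip":0,"x":0,"y":-2.8,"z":-0.5,"turn":-1.3},{"grip":0,"x":0,"y":-3.1,"z":-0.6,"turn":-1.4}]'
python3 to.py .4934 -.0103 .168 91.2
python3 - <<'E'
from h import *
f=grab('top','top19.png');crop(f,250,140,350,240,6,'f19.png')
g=grab('scene','scene19.png');crop(g,150,140,270,240,6.5,'g19.png')
E
```

```text
t: 21.77
tcp_pos: [0.4835, -0.0081, 0.1678]
tool_rot: [-0.485, 0.514, 0.485, 0.514]
force: [0.7, 0.3, -2.4]
finger_gap: 0.0101
t: 22.18
tcp_pos: [0.4895, -0.0097, 0.1678]
tool_rot: [-0.498, 0.502, 0.498, 0.502]
force: [0.1, -0.3, -2.3]
finger_gap: 0.01
t: 22.6
tcp_pos: [0.4925, -0.0103, 0.1678]
tool_rot: [-0.504, 0.496, 0.504, 0.496]
force: [0.3, -1.1, -2.0]
finger_gap: 0.0096
shift [-0.2 -0.9 -0. ] dist 0.9 turn -0.21 | yaw 90.99 tcp [ 0.4925 -0.0103  0.1678] tilt [-0.  0. -1.] t 22.6 gap 0.0096 F [ 0.3 -1.1 -2. ] q [ 0.47  0.12 -0.57  1.92  0.07  1.12  1.46]
```

View pics/f19.png

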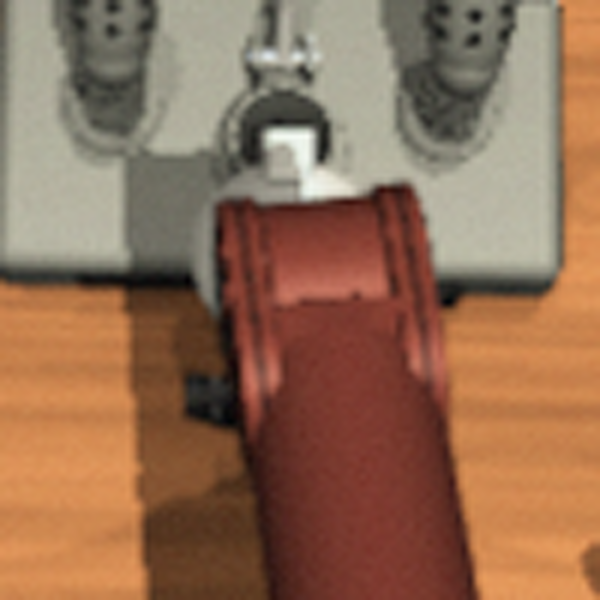

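View pics/g19.png

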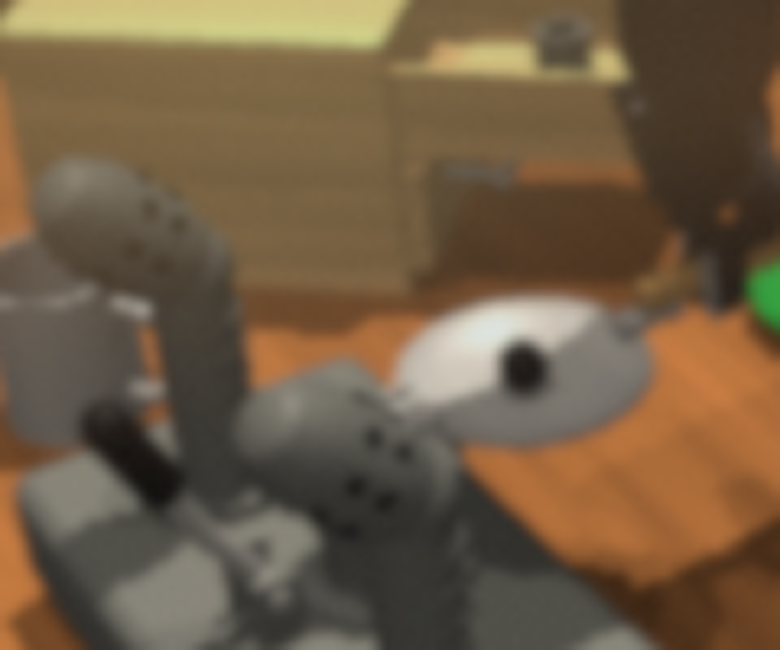

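```bash
python3 - <<'E'
from h import *
np.set_printoptions(precision=4,suppress=True)
f=load('top19.png');g=load('scene19.png')
F=lambda u,v:(u/6+250-.42,v/6+140-.42)
G=lambda u,v:(u/6.5+150-.42,v/6.5+140-.42)
print('lip',atz(f,[F(265,129),F(316,128),F(291,128)],.153),'throat',atz(f,F(285,136),.125))
print('ball scene',atz(g,G(522,368),.155),'rim L/R ends',atz(g,[G(395,365),G(652,370),G(530,295),G(525,447)],.153))
P=pt(f,[(u,v) for u in range(295,302) for v in range(162,170)]);print(np.median(P[:,2]),P[:,2].round(3))
s=r.sense();print('expected mid',s['tcp_pos']+np.array([.1026,.0018,0]), np.abs(s['joint_velocities']).max())
E
```

```text
lip [[ 0.6706  0.0068  0.153 ]
 [ 0.6721 -0.024   0.153 ]
 [ 0.6717 -0.0089  0.153 ]] throat [[ 0.6743 -0.0065  0.125 ]]
ball scene [[ 0.5985 -0.0074  0.155 ]] rim L/R ends [[ 0.6421 -0.0462  0.153 ]
 [ 0.551   0.0258  0.153 ]
 [ 0.5637 -0.0614  0.153 ]
 [ 0.6262  0.0437  0.153 ]]
0.15104882197507108 [0.148 0.147 0.154 0.16  0.159 0.154 0.154 0.149 0.15  0.152 0.149 0.15
 0.147 0.147 0.15  0.143 0.151 0.146 0.15  0.149 0.147 0.157 0.15  0.141
 0.142 0.158 0.154 0.159 0.149 0.153 0.147 0.152 0.156 0.148 0.159 0.154
 0.152 0.156 0.154 0.15  0.153 0.155 0.157 0.154 0.15  0.151 0.144 0.149
 0.155 0.16  0.151 0.152 0.155 0.148 0.151 0.153]
expected mid [ 0.5951 -0.0085  0.1678] 0.004414104376384417
```

```bash
python3 -m handwheel '[{"grip":0,"x":0,"y":0,"z":0,"turn":0},{"grip":0,"x":0,"y":0,"z":0,"turn":0},{"grip":0,"x":0,"y":0,"z":0,"turn":0},{"grip":0,"x":0,"y":0,"z":0,"turn":0},{"grip":0,"x":0,"y":0,"z":0,"turn":0}]'
python3 -m handwheel '[{"grip":0,"x":0,"y":0,"z":0,"turn":0},{"grip":0,"x":0,"y":0,"z":0,"turn":0},{"grip":0,"x":0,"y":0,"z":0,"turn":0},{"grip":0,"x":0,"y":0,"z":0,"turn":0},{"grip":0,"x":0,"y":0,"z":0,"turn":0}]'
python3 - <<'E'
from h import *
g=grab('scene','scene20.png')
f=grab('top','top20.png')
crop(g,140,100,300,220,5,'g20.png')
E
```

```text
t: 23.12
tcp_pos: [0.4924, -0.0103, 0.1678]
tool_rot: [-0.504, 0.496, 0.504, 0.496]
force: [-0.4, -0.1, -1.8]
finger_gap: 0.0102
t: 23.53
tcp_pos: [0.4925, -0.0103, 0.1678]
tool_rot: [-0.504, 0.496, 0.504, 0.496]
force: [-1.4, 0.3, -3.3]
finger_gap: 0.0101
```

View pics/g20.png

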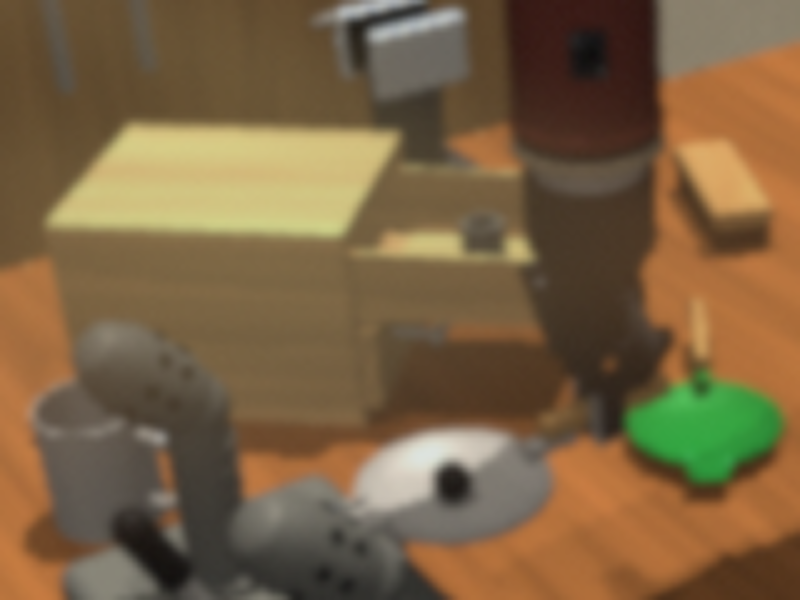

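View pics/top20.png

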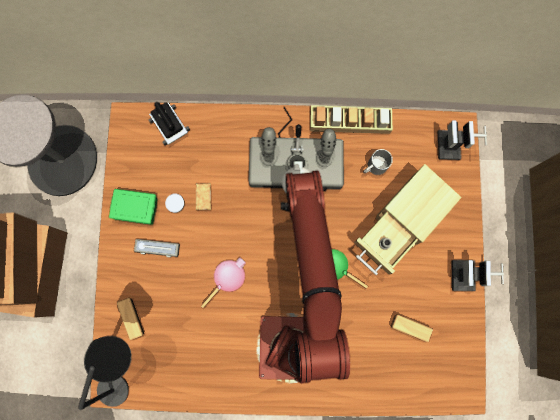

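The ball sits in the middle of the dish (crop g20, 453,483) and the bush stands in the drawer (top view 385,242). The lip is over the throat (297,163) and everything else is in place. Handing in.

```bash
python3 -c "
from bench import r
print(r.finish_job())"
```

```text
the job is handed in; nothing more can be done
None
```

I put the worn bush away first: it stands upright in the clear front part of the open drawer. I then gripped the dish by its handle at about 115 N, lifted it level and carried it through about 89°, so the lip comes in from the front of the dryer.

- **Lip position:** the tip measured about 3–4 mm from the throat centre. That is (0.672, -0.009) against the throat at (0.674, -0.007).
- **Height:** the tip is about 27 mm above the throat. By calculation, the underside of the dish clears the throat by about 10 mm.
- **Level and at rest:** the tool showed no tilt, and the joint speeds were near zero. The tip read about 1–2 mm below its level height, less than 1° over the length of the dish, which is within the depth noise.
- **Ball:** it was in the middle of the dish in the pictures taken along the way where it could be seen clearly, and in the last one. The arm hid it from the top camera for the second half of the turn, so there I relied on the scene camera alone.
- **Other things:** all still in their places in the last top picture, apart from what the arm partly hid (the green dish). I handed in at about 24 s, and nothing in the readings suggested contact with the dryer.

Two small disagreements remain. The two cameras differed by a few millimetres on the ball's position. When I closed on the bush, the fingertips pressed on something, probably its flange, with about 7 N, and the tool rode up about 4 mm. That did no visible harm.

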